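# Hold the cleat over its dowels for the glue

## Robot

A 7-joint arm with a two-finger parallel gripper is mounted at the origin on a cart in front of the work surface, level with it; the furniture and walls round the work are solid. World frame = base frame: x ahead of the robot, y to its left, z up, the work surface at z = 0. Lengths are in mm, angles in rad, forces in N, time in s.
With the tool pointing down it reaches from about 425 to 950 mm from the base axis. Payload 4.7 kg.
Tool frame: the origin (TCP) lies at the very end of the fingers, on their centre line; the grasp point (between the pads) lies hold_point_z behind it (hold_point_z is the distance from the TCP to the grasp point, in mm); z points along the fingers, y is the direction in which the jaws open and shut (so a half turn about z gives the same grasp; the last joint's range is limited). The gripper opens to 87 mm and grips with 3 to 60 N. Pads are 19 mm wide; open, the fingers measure 117 mm over their backs; the gripper's body (75 mm by 190 mm) begins 51 mm behind the grasp point.
Start: joints at [-1.22, 0.469, -0.049, 1.532, 0.024, 1.141, -0.082], TCP at [250.207, 626.933, 222.573] pointing down, gripper open.
Joint ranges: [-2.59, 2.59], [-0.33, 1.99], [-1.39, 1.29], [0.1, 2.45], [-1.04, 4.18], [0.21, 1.99], [-2.66, 2.66]. Speed limits (rad/s): [2.57, 2.57, 3.14, 3.14, 3.14, 3.14, 3.14].

## Interface

Orientations are given as a unit quaternion [w, x, y, z].
In Python, from workcell import * gives the robot as it stands. The module is installed in compiled form; this text tells all that it offers.
- The arm moves only by the shell command python3 -m creep 'ROWS' [FORCE]. ROWS is JSON, one flat list of numbers, 7 for each row, row after row: the shift along the tool's x, y, z as a fraction of full scale, then the turn, a rotation vector about the tool's x, y, z as a fraction of full scale, then the opening, from 0 (shut) to 1 (fully open). A call has 1 to 20 rows; each row shifts and turns the pose as measured when the row begins, along the tool's axes as they then stand; what a row does not reach is not made up. Full scale, the value 1, is 3 cm for a shift and 5 degrees for a turn. A row lasts 1/10 s, in which the tool goes at most 50 mm and 8.59 degrees, less where a joint would pass 70% of its speed; a pose out of reach is approached as far as the arm can. A call with a number of a shift or a turn outside -1 to 1 is refused whole. A call with a gripper value outside its range is refused whole. The fingers move at their own pace and stop on an object; FORCE is the grip in N (left out, the last holds). Time passes only in rows, so rows that do not move let the fingers close. It gives the time, the measured TCP pose, the force and the opening at its end, in the units of the state.
- state(): the state, without advancing time (a new reading comes with each control period).
- snapshot(name): name is "scene" or "top" or "wrist"; returns the picture (480x640x3 uint8, red, green, blue); there is no depth.
- get_calibration(name): a dict with "fx", "fy", "cx", "cy" (pixels), "extrinsics" (4x4, takes a point from camera to world coordinates). Camera axes: x right, y down, z forward; pixel columns grow to the right and rows downward; lengths in mm; the calibration is good to about 2 mm. A picture is of the moment at which its call begins: read the wrist's pose just before it. get_calibration takes no time and is no camera call; for the wrist camera it gives the pose at the moment of the call.
- job_done(): hands the job in, once; it reports no verdict.
Trained networks look in the newest picture that a camera, given by its name, has taken for a name from the list of things; names that differ only in an ending like _2 or _b are one class to them, and where a whole thing is asked for, a point or a joint stands for the part that bears it (a point fixed in the world has none). Each returns a list of dicts, best first, with "conf" (0 to 1); they miss things now and then, are a little off and sometimes report something else, mostly with a low value. They report only what shows in the picture. A call takes as long as a camera call. They do not tell look-alikes from the thing itself.
- search_frame(camera, label): "at" ([column, row] in pixels, amid what is visible of it).
The state is a dict: "time": time; "joints": joint angles; "dq": joint speeds; "joint_torque": joint torques, N m; "tcp_pos": TCP position; "ee_rot": TCP orientation; "contact_force": force on the tool from outside, world axes, zero at the start; "wrist_torque": the same for the moment, N m; "opening": finger opening in mm.
Only numpy, scipy, OpenCV 4.12 (cv2) and the standard library are available. Lean on these libraries where they do the work, as an engineer would, in place of code of your own. Each camera call takes 0.05 s, during which the arm holds its last target.

## Task

We are gluing up a small bench hook: push its pale board square into the fence corner of the assembly board, both edges flush against the fences, so that it cannot shift when the joint is pressed. Then pick up the drilled cleat, carry it over the obstacles without it touching the board, its dowels or the fences, and hold it level above the two dowels with a hole lined up over each and about a centimetre of air above the dowel tips, so that I can brush on the glue. Finish still holding it there, the cleat clear of everything, with the board still tight in the corner, and do not disturb the tapping block, the tape measure, the glue bottle or the sanding block.

Things in the scene. Friction and masses are not known exactly. Their poses are not given: they have to be found in the camera images.
- assembly_board: Assembly board, held fast on the bench: plywood base 230 x 200 x 12 mm (x, y, z) with two dark hardwood fences on it, each 22 mm wide and 25 mm high (tops 37 mm above the bench). One fence runs along the whole far (+x) edge, the other along the left (+y) edge; they meet at right angles at the far left corner (8 mm glue gap between them). Near and right sides are open. Origin: centre of the underside, on the bench; yaw varies.
- fence_corner (a point): Inner corner of the two fences, on the top of the plywood base (12 mm above the bench): the point where their inner faces would meet. Its x axis points square into the far fence, its y axis square into the left fence; the free floor lies towards -x and -y.
- hook_board: Bench-hook board, loose, lying on the plywood base: pale wood, 160 x 120 x 18 mm (x, y, z), about 0.2 kg. Two upright wooden dowels are glued into it near its far (+x) end, 10 mm thick, standing 28 mm above its top, 70 mm apart along y, 19 mm from the far edge; a pencil line marks where the cleat's near side goes. Origin: centre of the underside.
- board_center (a point): Centre of the bench-hook board, half-way up its thickness (9 mm above the plywood base); axes as the board's: x to the dowel end, y to its left edge.
- board_corner (a point): The bench-hook board's far left corner at its underside (80 mm along x and 60 mm along y from the board's centre), axes as the board's. It lies at the fence corner when the board is seated.
- dowel_left (a point): Centre of the flat tip of the left (+y) dowel, 28 mm above the board's top, 58 mm above the bench.
- dowel_right (a point): Centre of the flat tip of the right (-y) dowel, 28 mm above the board's top, 58 mm above the bench.
- cleat: Cleat, loose, lying flat on the bench left or right of the assembly board: mid-brown wooden bar 36 x 110 x 26 mm (x, y, z), about 75 g, with two 11 mm holes right through it from top to bottom, 70 mm apart along its length (y). It is the same either way round. Origin: centre of the underside.
- cleat_center (a point): Centre of the cleat, half-way up (13 mm above its underside); y along its length, z up.
- hole_1 (a point): Axis of the cleat's hole towards its +y end, half-way up the cleat (35 mm from its centre).
- hole_2 (a point): Axis of the cleat's hole towards its -y end, half-way up the cleat (35 mm from its centre).
- tapping_block: Bystander: plain softwood tapping block, 160 x 42 x 38 mm, lying on the bench just left of the assembly board, lengthwise about parallel to the left fence. Origin: centre of the underside.
- tape_measure: Bystander: green tape measure, 36 x 91 x 68 mm (x, y, z), standing on the bench just right of the assembly board. Origin: centre of the underside.
- glue_bottle: Bystander: white glue bottle with red nozzle, 58 mm wide, 196 mm tall, standing on the bench beyond and to the right of the assembly board. Origin: centre of the underside.
- sanding_block: Bystander: brown sanding block, 110 x 68 x 42 mm, on the bench on the side of the assembly board where the cleat is not. Origin: centre of the underside.
Mind the look-alikes: they are no part of the job. There is more than one size of the hook_board; the job needs the larger. Several things have the shape of the cleat; the one meant has the colours described above.

How it is judged (in metres and radians):
On the way, in this order (a step that is already met when the one before it is completed fails the run):
1. the bench-hook board lies flat on the base, square and flush in the fence corner (x of board_corner in the frame of fence_corner above -0.0025 m and y of board_corner in the frame of fence_corner above -0.0025 m and z of board_corner in the frame of fence_corner below 0.0025 m and angle between the x axis of board_corner and the x axis of fence_corner, either way round below 0.018 rad), for 0.2 s.
2. then the cleat is in the gripper, lifted clear of the bench (height (world z) of cleat_center above 0.06 m and contact force between cleat and the fingers above 1 N), for 0.2 s.
At the end, for the whole second after the job is handed in: Cleat held at rest, level (0.08 rad), touching neither board nor fences, each hole within 5 mm sideways of a dowel (either way round), underside 3 to 20 mm above the dowel tips; board flat, its corner within 2.5 mm of both fences, square within 0.018 rad (all of step 1 and ((horizontal distance between hole_1 and dowel_left below 0.005 m and horizontal distance between hole_2 and dowel_right below 0.005 m) or (horizontal distance between hole_1 and dowel_right below 0.005 m and horizontal distance between hole_2 and dowel_left below 0.005 m)) and angle between the z axis of cleat_center and the z axis of board_corner, either way round below 0.08 rad and z of cleat_center in the frame of dowel_left between 0.016 and 0.033 m and z of cleat_center in the frame of dowel_right between 0.016 and 0.033 m and contact force between cleat and the fingers above 1 N and contact force between cleat and hook_board below 0.3 N and contact force between cleat and assembly_board below 0.3 N and linear speed of cleat below 0.02 m/s and linear speed of hook_board below 0.01 m/s); the arm keeps its last pose, push and grip.
It fails at once if the cleat touches the bench-hook board, its dowels, the assembly board or its fences (contact force between cleat and hook_board above 0.5 N or contact force between cleat and assembly_board above 0.5 N).
It fails at once if the tapping block is moved by more than 15 mm or tipped (distance of tapping_block from where it was at the start of the episode above 0.015 m or angle between tapping_block's own z axis and vertical above 0.3 rad).
It fails at once if the tape measure is moved by more than 15 mm or tipped (distance of tape_measure from where it was at the start of the episode above 0.015 m or angle between tape_measure's own z axis and vertical above 0.3 rad).
It fails at once if the glue bottle is moved by more than 15 mm or tipped (distance of glue_bottle from where it was at the start of the episode above 0.015 m or angle between glue_bottle's own z axis and vertical above 0.3 rad).
It fails at once if the sanding block is moved by more than 15 mm or tipped (distance of sanding_block from where it was at the start of the episode above 0.015 m or angle between sanding_block's own z axis and vertical above 0.3 rad).
It also fails if it takes over 72 s, if anything falls off the work surface, if the arm or the gripper's body presses on something with over 40 N, if the wrist force passes 120 N, or if a joint passes its speed limit or range.

## Working session

There is one attempt and no reset: what is moved stays moved. The work goes in short steps, Python scripts to look and compute and a shell command to move; the robot and the scene stay as the last step left them, time stands still between calls to the robot, and variables do not carry over. Pictures are saved under pics/ and viewed, and the job is handed in when it is done.

```bash
mkdir -p pics; python3 - <<'E'
from workcell import *
import cv2
s=state();print(s)
for n in("scene","top","wrist"):
    im=snapshot(n);cv2.imwrite(f"pics/{n}0.png",im[:,:,::-1]);c=get_calibration(n);print(n,c)
E
```

```text
{'time': 0.0, 'joints': array([-1.21988872,  0.46946582, -0.0485752 ,  1.53371309,  0.02414088,
        1.14095861, -0.08231968]), 'dq': array([-0.00089733,  0.00144528, -0.00011473,  0.00096235,  0.00105805,
        0.00033697,  0.00069911]), 'joint_torque': array([-7.49637366e-04, -5.07972908e+01, -8.09142203e-02, -2.36156291e+01,
       -6.13156683e-02,  3.79449246e-02,  1.67784051e-04]), 'tcp_pos': array([250.04109648, 626.33607326, 221.47481436]), 'ee_rot': array([-1.27106362e-04,  1.88758532e-01,  9.82023044e-01, -9.70780375e-04]), 'contact_force': array([ 0.01261338, -0.14479702,  0.68906203]), 'wrist_torque': array([-0.03308353,  0.04145498, -0.00375363]), 'opening': 87.00700167367167}
scene {'fx': 440.3413886498441, 'fy': 440.3413886498441, 'cx': 317.3435998378643, 'cy': 239.0317069237895, 'extrinsics': array([[ 5.05852801e-01, -6.58530436e-01,  5.57180948e-01,
        -1.62093270e+02],
       [-8.62569168e-01, -3.93148388e-01,  3.18447447e-01,
        -4.54880452e+02],
       [ 9.34745568e-03, -6.41694640e-01, -7.66903263e-01,
         1.09405439e+03],
       [ 0.00000000e+
[... 291 characters left out ...]
1, -6.33274420e-02,  1.41578679e-02,
        -2.95689935e+01],
       [ 2.25463502e-03, -2.51884871e-01, -9.67754581e-01,
         1.54033234e+03],
       [ 0.00000000e+00,  0.00000000e+00,  0.00000000e+00,
         1.00000000e+00]])}
wrist {'fx': 361.96958285358653, 'fy': 361.96958285358653, 'cx': 319.4788516402065, 'cy': 239.82078886935716, 'extrinsics': array([[ 3.70784378e-01,  9.01161926e-01,  2.24557627e-01,
         1.88794713e+02],
       [ 9.28716668e-01, -3.59241923e-01, -9.18182521e-02,
         6.50985639e+02],
       [-2.07259909e-03,  2.42595185e-01, -9.70125394e-01,
         3.84383147e+02],
       [ 0.00000000e+00,  0.00000000e+00,  0.00000000e+00,
         1.00000000e+00]])}
```

View pics/scene0.png

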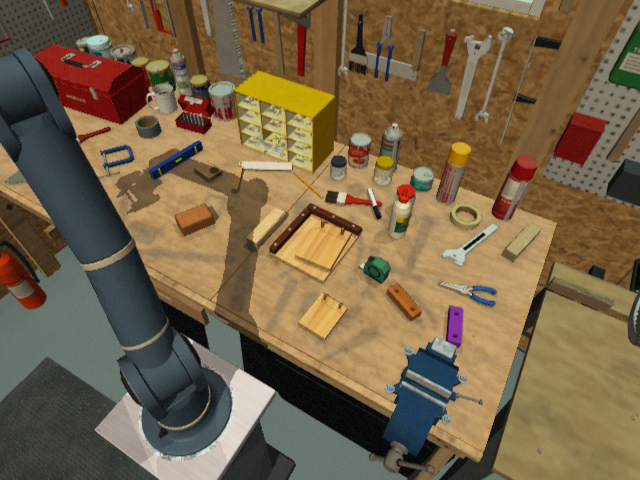

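View pics/top0.png

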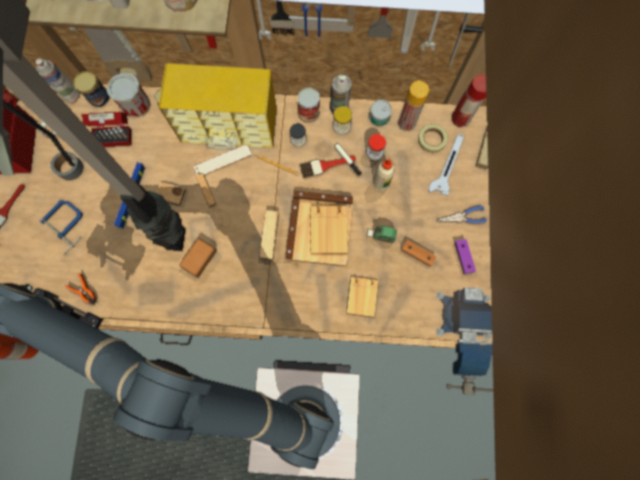

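View pics/wrist0.png

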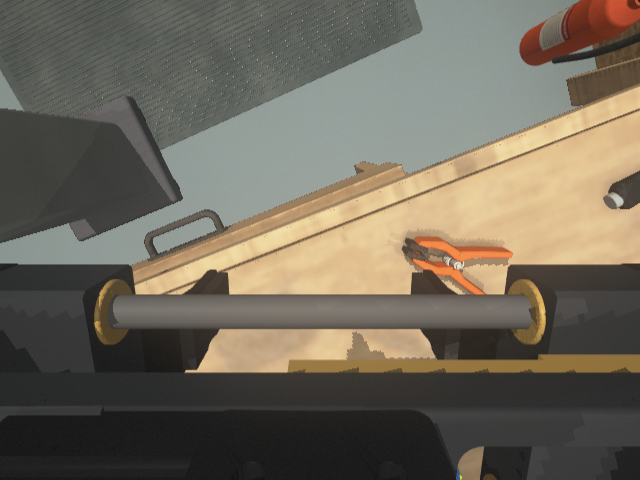

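```bash
python3 - <<'E'
import cv2
a=cv2.imread("pics/scene0.png")[190:350,230:490];cv2.imwrite("pics/c_scene.png",cv2.resize(a,None,fx=3,fy=3,interpolation=cv2.INTER_CUBIC))
a=cv2.imread("pics/top0.png")[170:330,250:490];cv2.imwrite("pics/c_top.png",cv2.resize(a,None,fx=3.3,fy=3.3,interpolation=cv2.INTER_CUBIC))
E
```

```text
(no output)
```

View pics/c_scene.png

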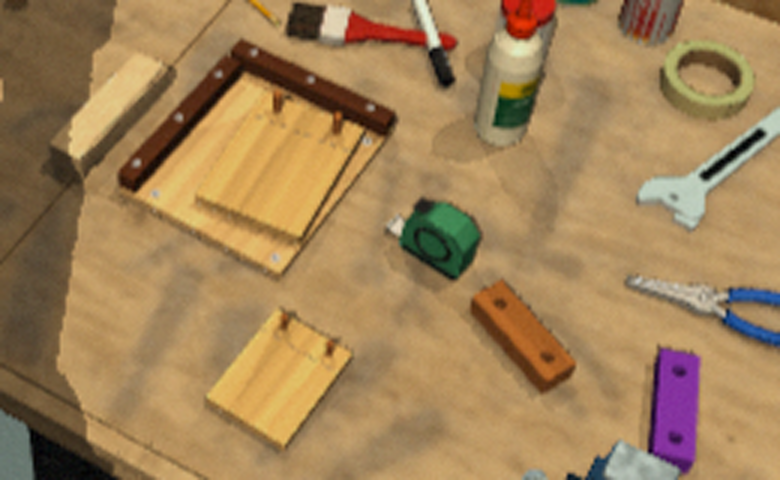

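View pics/c_top.png

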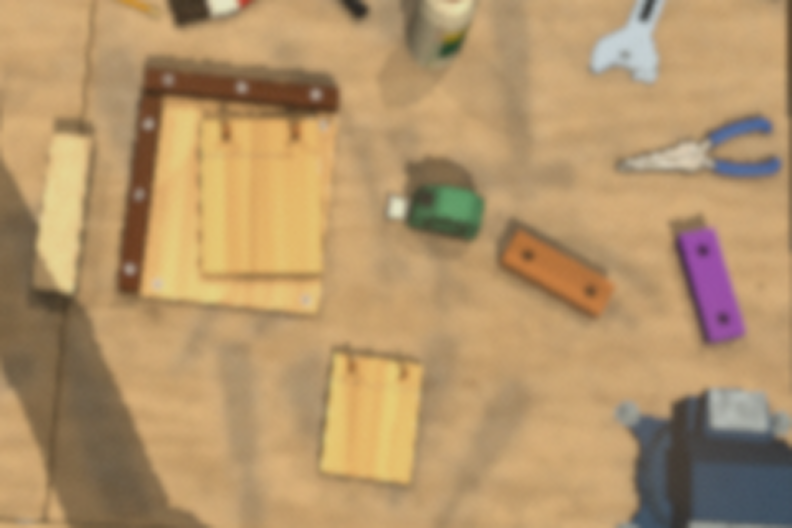

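```bash
python3 - <<'E'
import cv2
def crop(n,x,y,w,h,f,o):
    a=cv2.imread(f"pics/{n}0.png")[y:y+h,x:x+w];cv2.imwrite(f"pics/{o}.png",cv2.resize(a,None,fx=f,fy=f,interpolation=cv2.INTER_CUBIC))
crop("scene",265,198,100,84,7,"d1");crop("top",280,182,80,88,6.5,"d2");crop("scene",355,245,75,80,7,"d3")
E
```

```text
(no output)
```

View pics/d1.png

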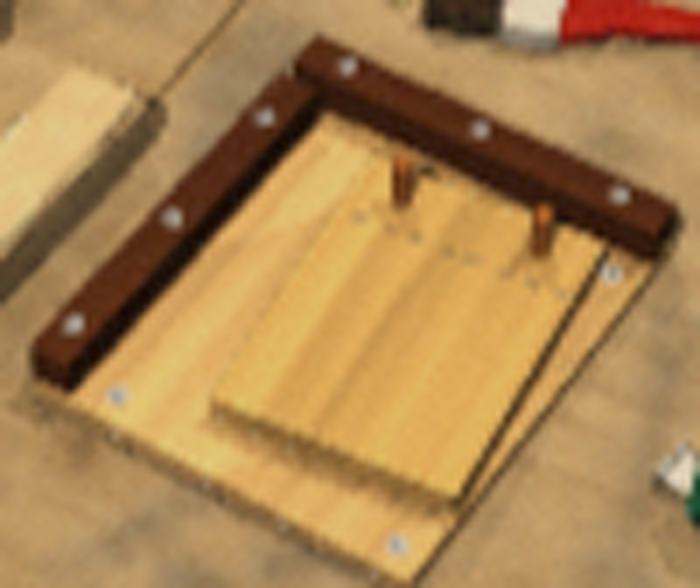

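View pics/d2.png

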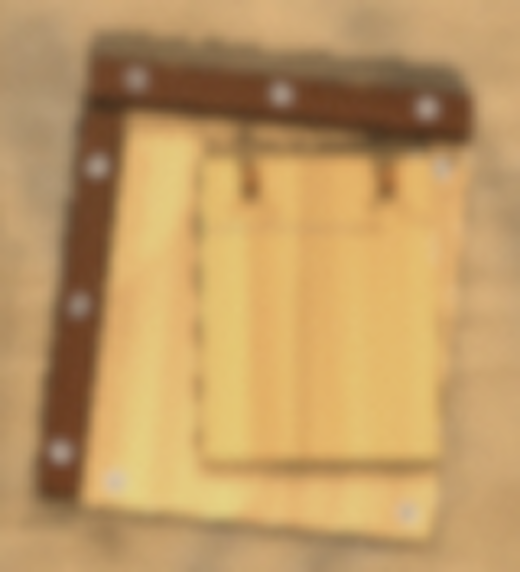

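View pics/d3.png

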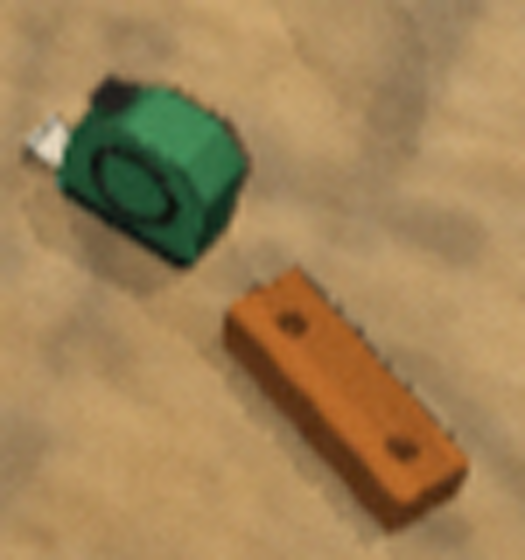

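```bash
cat > fit.py <<'E'
import numpy as np
from scipy.optimize import least_squares
def proj(c,P):
    E=c["extrinsics"];P=np.atleast_2d(P);q=(P-E[:3,3])@E[:3,:3]
    return np.c_[c["fx"]*q[:,0]/q[:,2]+c["cx"],c["fy"]*q[:,1]/q[:,2]+c["cy"]]
def fit(obs,x0):
    """obs: list of (calib, local pts Nx3, pix Nx2); pose x,y,yaw"""
    def T(p,L):
        L=np.asarray(L,float);c,s=np.cos(p[2]),np.sin(p[2])
        return np.c_[p[0]+c*L[:,0]-s*L[:,1],p[1]+s*L[:,0]+c*L[:,1],L[:,2]]
    f=lambda p:np.concatenate([(proj(c,T(p,L))-np.asarray(X)).ravel() for c,L,X in obs])
    r=least_squares(f,x0,loss="soft_l1",x_scale=[10,10,.1]);return r.x,f(r.x).reshape(-1,2),T
E
cat > m1.py <<'E'
from workcell import *
from fit import *
import numpy as np
np.set_printoptions(suppress=True,precision=2)
S=get_calibration("scene");Tp=get_calibration("top")
s=lambda a,f,o:np.array(a)/f+np.array(o)
A=[(115,100,37),(115,-100,37),(-115,100,37),(-115,78,37),(-115,-100,12)]
As=s([(320,36),(680,210),(36,352),(72,362),(413,583)],7,(265,198))
At=s([(98,52),(470,92),(40,492),(82,497),(437,540)],6.5,(280,182))
B=[(-80,60,30),(-80,-60,30),(80,-60,30),(61,35,58),(61,-35,58)]
Bs=s([(215,400),(455,493),(607,243),(402,155),(543,205)],7,(265,198))
B2=[(-80,60,30),(-80,-60,30),(80,60,30),(80,-60,30)]
Bt=s([(203,463),(440,463),(207,155),(440,155)],6.5,(280,182))
C=[(18,55,26),(-18,55,26),(18,-55,26),(-18,-55,26),(0,35,26),(0,-35,26)]
Cs=s([(297,268),(228,312),(466,464),(395,503),(292,322),(403,447)],7,(355,245))
C2=[(0,35,26),(0,-35,26)];Ct=s([(528,255),(591,290)],3.3,(250,170))
for n,o,x in(("asm",[(S,A,As),(Tp,A,At)],[600,0,0]),("asmS",[(S,A,As)],[600,0,0]),("asmT",[(Tp,A,At)],[600,0,0]),("board",[(S,B,Bs),(Tp,B2,Bt)],[600,0,0]),("boardS",[(S,B,Bs)],[600,0,0]),("boardT",[(Tp,B2,Bt)],[600,0,0]),("cleat",[(S,C,Cs),(Tp,C2,Ct)],[550,-300,.5]),("cleatS",[(S,C,Cs)],[550,-300,.5]),("cleatT",[(Tp,C2,Ct)],[550,-300,.5])):
    p,r,T=fit(o,x);print(n,p,"deg",np.degrees(p[2]),"res",np.abs(r).max(),np.sqrt((r**2).mean()))
    if n=="asm":print("corner",T(p,[(93,78,12)]))
    if n=="board":print("edges far-left",T(p,[(80,60,12),(80,-60,12),(-80,-60,12),(-80,60,12)]))
E
python3 m1.py
```

```text
asm [608.95 -10.14  -0.04] deg -2.382750706036956 res 2.1960933157874365 0.8638460107671365
corner [[705.11  63.92  12.  ]]
asmS [611.5  -11.59  -0.04] deg -2.577299327113714 res 0.8435774199577395 0.5202282879606529
asmT [606.89  -7.77  -0.03] deg -1.973694682400978 res 1.231453398965698 0.5580342771425244
board [604.09 -39.43   0.07] deg 3.857384040623572 res 1.3463230123780079 0.7576818100949225
edges far-left [[ 679.87   25.81   12.  ]
 [ 687.95  -93.92   12.  ]
 [ 528.31 -104.68   12.  ]
 [ 520.24   15.05   12.  ]]
boardS [607.22 -39.32   0.08] deg 4.457644855459693 res 0.6585086763038248 0.4405963142070186
boardT [600.88 -38.86   0.06] deg 3.291625597118902 res 0.3812324978053425 0.2397699176508482
cleat [ 545.46 -337.32   -0.49] deg -27.80563460415369 res 1.0390309197897807 0.4720558848600514
cleatS [ 546.31 -337.55   -0.49] deg -27.95486673459742 res 0.8690062764592312 0.3358345774721071
cleatT [ 542.51 -336.1    -0.46] deg -26.61576761808361 res 0.0013073303621808918 0.0010496598426414344
```

```bash
cat > ray.py <<'E'
from workcell import *
import numpy as np
def ray(cam,uv,z):
    c=get_calibration(cam);E=c["extrinsics"]
    d=E[:3,:3]@np.array([(uv[0]-c["cx"])/c["fx"],(uv[1]-c["cy"])/c["fy"],1]);o=E[:3,3]
    return (o+d*(z-o[2])/d[2]).round(1)
E
python3 - <<'E'
from ray import *
for n,uv,z in (("tag left",(250+388/3.3,170+208/3.3),10),("tape body L near",(250+410/3.3,170+225/3.3),20),("tape far L",(250+415/3.3,170+188/3.3),68),("tape R",(250+483/3.3,170+235/3.3),20)):print(n,ray("top",uv,z))
print("tag",ray("scene",(355+25/7,245+145/7),8),ray("scene",(355+62/7,245+185/7),0),ray("scene",(355+185/7,245+268/7),0),ray("scene",(355+115/7,245+78/7),68))
print("glue",ray("scene",(230+500/3,190+142/3),0),ray("scene",(230+478/3,190+130/3),0))
print("small",ray("scene",(230+283/3,190+308/3),18))
E
```

```text
tag left [ 601.5 -165.9   10. ]
tape body L near [ 582.7 -187.6   20. ]
tape far L [ 607.8 -186.2   68. ]
tape R [ 577.2 -260.7   20. ]
tag [ 599.8 -166.3    8. ] [ 594.3 -187.9    0. ] [ 582.1 -252.7    0. ] [ 608.4 -198.9   68. ]
glue [ 771.5 -218.8    0. ] [ 774.9 -191.1    0. ]
small [ 455.6 -127.7   18. ]
```

```bash
python3 -m creep '[0,0,0,0,0,1,0, 0,0,0,0,0,1,0, 0,0,0,0,0,1,0, 0,0,0,0,0,1,0, 0,0,0,0,0,1,0, 0,0,0,0,0,1,0, 0,0,0,0,0,1,0, 0,0,0,0,0,1,0, 0,0,0,0,0,1,0, 0,0,0,0,0,1,0, 0,0,0,0,0,1,0, 0,0,0,0,0,1,0, 0,0,0,0,0,1,0, 0,0,0,0,0,1,0]'; python3 - <<'E'
from workcell import *
print(state()["joints"])
E
```

```text
time: 1.55
tcp_pos: [248.4, 622.8, 215.0]
ee_rot: [0.003, 0.735, 0.678, -0.006]
contact_force: [0.2, 0.4, -0.0]
opening: 0.6
[-1.41097851  0.47718866  0.22762735  1.55405782 -0.11463265  1.13788816
 -1.23931814]
```

```bash
python3 -m creep '[-1,0.49,0,0,0,0,0, -1,0.49,0,0,0,0,0, -1,0.49,0,0,0,0,0, -1,0.49,0,0,0,0,0, -1,0.49,0,0,0,0,0, -1,0.49,0,0,0,0,0, -1,0.49,0,0,0,0,0, -1,0.49,0,0,0,0,0, -1,0.49,0,0,0,0,0, -1,0.49,0,0,0,0,0, -1,0.49,0,0,0,0,0, -1,0.49,0,0,0,0,0]'; python3 - <<'E'
from workcell import *
import cv2
from scipy.spatial.transform import Rotation as R
s=state();print(s["joints"]);q=s["ee_rot"];print(R.from_quat([q[1],q[2],q[3],q[0]]).as_matrix().round(4))
E
```

```text
time: 2.75
tcp_pos: [395.5, 239.4, 215.2]
ee_rot: [0.003, 0.732, 0.682, -0.009]
contact_force: [-0.5, 0.6, -0.2]
opening: 0.5
[-0.998957    0.13277745  0.39789788  2.03448741 -0.05132683  1.00202193
 -0.64612821]
[[ 0.0702  0.9975 -0.0093]
 [ 0.9974 -0.0704 -0.0162]
 [-0.0168 -0.0081 -0.9998]]
```

```bash
python3 -m creep '[-1,0.6,0,0,0,-0.1,0, -1,0.6,0,0,0,-0.1,0, -1,0.6,0,0,0,-0.1,0, -1,0.6,0,0,0,0,0, -1,0.6,0,0,0,0,0, -1,0.6,0,0,0,0,0, -1,0.6,0,0,0,0,0, -1,0.6,0,0,0,0,0, -1,0.6,0,0,0,0,0, -1,0.6,0,0,0,0,0, -1,0.6,0,0,0,0,0, -0.6,0.6,0,0,0,0,0, 0,0,0,0,0,0,0]'; cat > st.py <<'E'
from workcell import *
import numpy as np,sys,cv2
from scipy.spatial.transform import Rotation as R
np.set_printoptions(suppress=True,precision=3)
s=state();q=s["ee_rot"];M=R.from_quat([q[1],q[2],q[3],q[0]]).as_matrix()
print("t",s["time"],"tcp",s["tcp_pos"],"yaw(tool y)",np.degrees(np.arctan2(M[1,1],M[0,1])).round(2),"F",s["contact_force"],"open",s["opening"])
lv=np.cross(M[:,2],[0,0,-1]);print("level fix rotvec tool (full-scale units)",(M.T@lv/np.radians(5)).round(3),"j",s["joints"])
for a in sys.argv[1:]:
    p=np.array([float(v) for v in a.split(",")]);d=M.T@(p-s["tcp_pos"]);print("to",p,"tool mm",d.round(1),"units",(d/30).round(2))
E
python3 st.py 585,-135,100
```

```text
time: 4.05
tcp_pos: [599.2, -138.7, 217.4]
ee_rot: [0.002, 0.723, 0.69, -0.01]
contact_force: [-1.0, 0.2, 0.1]
opening: 0.5
t 4.05 tcp [ 599.242 -138.667  217.44 ] yaw(tool y) -2.67 F [-0.965  0.19   0.111] open 0.5416328174744851
level fix rotvec tool (full-scale units) [-0.117  0.195  0.   ] j [-0.302  0.423  0.617  1.712 -0.249  1.097  0.343]
to [ 585. -135.  100.] tool mm [  5.  -13.2 117.5] units [ 0.17 -0.44  3.92]
```

```bash
python3 -m creep '[0.17,-0.44,1,-0.12,0.2,0,0, 0,0,1,0,0,0,0, 0,0,1,0,0,0,0, 0,0,1,0,0,0,0, 0,0,1,0,0,0,0, 0,0,0,0,0,0,0]'; python3 st.py 585,-135,20; python3 - <<'E'
from workcell import *
import cv2
cv2.imwrite("pics/w1.png",snapshot("wrist")[:,:,::-1]);cv2.imwrite("pics/s1.png",cv2.resize(snapshot("scene")[190:350,230:430],None,fx=3.5,fy=3.5)[:,:,::-1])
E
```

```text
time: 4.65
tcp_pos: [584.6, -129.5, 62.8]
ee_rot: [-0.001, 0.723, 0.691, 0.002]
contact_force: [-1.3, 0.6, 0.0]
opening: 0.5
t 4.65 tcp [ 584.616 -129.475   62.753] yaw(tool y) -2.54 F [-1.319  0.591  0.045] open 0.5451394547466508
level fix rotvec tool (full-scale units) [ 0.003 -0.049 -0.   ] j [-0.227  0.572  0.516  1.885 -0.393  0.786  0.459]
to [ 585. -135.   20.] tool mm [-5.7  0.6 42.7] units [-0.19  0.02  1.42]
```

View pics/w1.png

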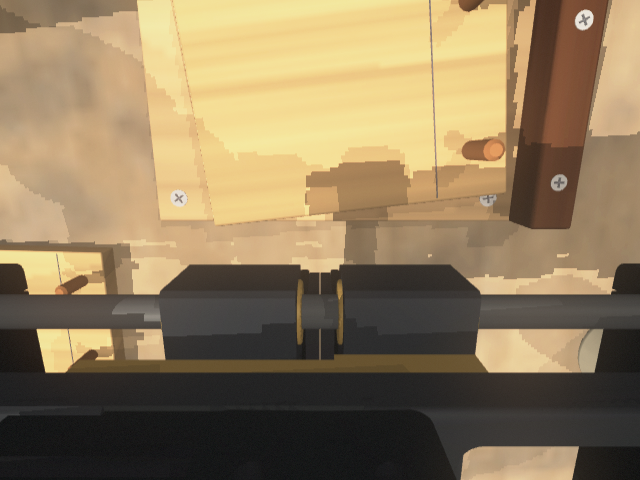

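View pics/s1.png

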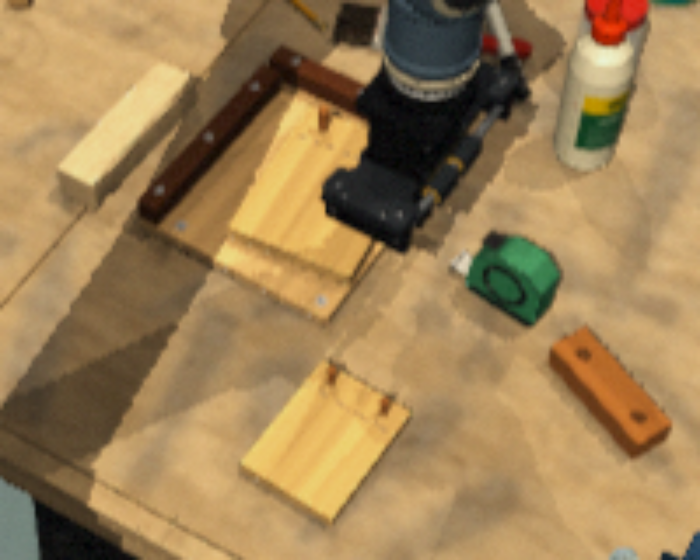

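```bash
python3 - <<'E'
from ray import *
for n,uv,z in (("board NR",(215,225),30),("board FR",(508,192),30),("dowelR tip",(494,149),58),("fence far inner near",(510,220),37),("base NR",(160,220),12)):print(n,ray("wrist",uv,z))
E
python3 -m creep '[-0.3,0,0.7,0,-0.05,0,0, 0,0,0.75,0,0,0,0, 0,0,0,0,0,0,0]'; python3 st.py 585,-100,20
```

```text
board NR [ 530.4 -103.7   30. ]
board FR [693.7 -92.7  30. ]
dowelR tip [671.  -68.7  58. ]
fence far inner near [ 692.4 -107.    37. ]
base NR [ 492.1 -102.5   12. ]
time: 5.05
tcp_pos: [593.0, -140.1, 29.0]
ee_rot: [0.008, 0.722, 0.692, 0.006]
contact_force: [0.1, 0.2, -0.5]
opening: 0.5
t 5.05 tcp [ 592.98 -140.09   29.05] yaw(tool y) -2.47 F [ 0.101  0.198 -0.471] open 0.5303935340724234
level fix rotvec tool (full-scale units) [0.229 0.022 0.   ] j [-0.188  0.623  0.484  1.89  -0.432  0.711  0.502]
to [ 585. -100.   20.] tool mm [39.7 -9.9  8.8] units [ 1.32 -0.33  0.29]
```

```bash
python3 -m creep '[0.2,-0.2,0.28,0.2,0,0,0, 0.2,0,0,0,0,0,0, 0.2,0,0,0,0,0,0, 0,0,0,0,0,0,0]'; python3 st.py 585,-100,20
```

```text
time: 5.45
tcp_pos: [591.4, -120.1, 25.8]
ee_rot: [0.004, 0.722, 0.692, 0.003]
contact_force: [0.4, -0.6, 0.3]
opening: 0.6
t 5.45 tcp [ 591.437 -120.141   25.849] yaw(tool y) -2.41 F [ 0.4   -0.578  0.261] open 0.6342141599758033
level fix rotvec tool (full-scale units) [ 0.116  0.02  -0.   ] j [-0.223  0.625  0.485  1.898 -0.431  0.711  0.472]
to [ 585. -100.   20.] tool mm [19.9 -7.3  5.7] units [ 0.66 -0.24  0.19]
```

```bash
python3 -m creep '[0,-0.1,0.2,0.1,0,0,0, 0,-0.1,0.1,0.05,0,0,0, 0,0,0,0,0,0,0]'; python3 st.py 585,-100,20
```

```text
time: 5.75
tcp_pos: [585.7, -119.4, 17.2]
ee_rot: [-0.0, 0.721, 0.692, -0.001]
contact_force: [-0.1, -0.8, 0.2]
opening: 0.1
t 5.75 tcp [ 585.727 -119.422   17.227] yaw(tool y) -2.34 F [-0.073 -0.793  0.176] open 0.06932798452585466
level fix rotvec tool (full-scale units) [-0.025  0.022  0.   ] j [-0.22   0.636  0.48   1.906 -0.434  0.705  0.476]
to [ 585. -100.   20.] tool mm [19.4 -1.5 -2.8] units [ 0.65 -0.05 -0.09]
```

```bash
python3 -m creep '[0.15,0,0,0,0,0,0, 0.15,0,0,0,0,0,0, 0.15,0,0,0,0,0,0, 0.15,0,0,0,0,0,0, 0.15,0,0,0,0,0,0, 0.15,0,0,0,0,0,0, 0.15,0,0,0,0,0,0]'; python3 st.py 585,-61,20;python3 - <<'E'
from workcell import *
import cv2
cv2.imwrite("pics/w2.png",snapshot("wrist")[:,:,::-1])
E
```

```text
time: 6.45
tcp_pos: [586.7, -87.4, 17.0]
ee_rot: [0.0, 0.722, 0.692, -0.002]
contact_force: [-0.7, -0.8, 0.2]
opening: 0.6
t 6.45 tcp [586.662 -87.427  17.034] yaw(tool y) -2.47 F [-0.66  -0.819  0.221] open 0.5984139129320296
level fix rotvec tool (full-scale units) [-0.03   0.041 -0.   ] j [-0.279  0.632  0.484  1.918 -0.435  0.7    0.422]
to [585. -61.  20.] tool mm [26.3 -2.8 -3.1] units [ 0.88 -0.09 -0.1 ]
```

View pics/w2.png

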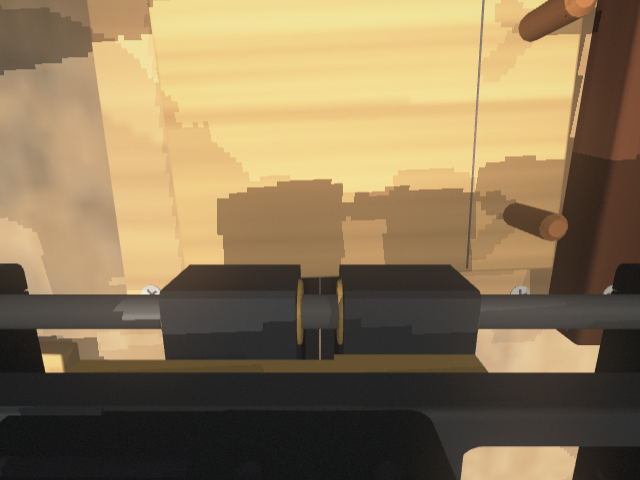

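```bash
python3 -m creep '[0.15,0,0,0,0,0,0, 0.15,0,0,0,0,0,0, 0.15,0,0,0,0,0,0, 0.15,0,0,0,0,0,0]'; python3 st.py 585,-61,20;python3 -m creep '[0.1,0,0,0,0,0,0]';python3 -m creep '[0.1,0,0,0,0,0,0]'; python3 st.py 585,-61,20
```

```text
time: 6.9
tcp_pos: [587.6, -67.4, 17.0]
ee_rot: [0.0, 0.722, 0.692, -0.002]
contact_force: [-0.2, -0.8, -0.1]
opening: 0.6
t 6.9 tcp [587.593 -67.432  17.   ] yaw(tool y) -2.44 F [-0.236 -0.805 -0.051] open 0.6210860853119308
level fix rotvec tool (full-scale units) [-0.029  0.037  0.   ] j [-0.314  0.63   0.485  1.922 -0.436  0.698  0.39 ]
to [585. -61.  20.] tool mm [ 6.3 -2.9 -3. ] units [ 0.21 -0.1  -0.1 ]
time: 7.0
tcp_pos: [587.8, -63.9, 17.0]
ee_rot: [0.0, 0.722, 0.692, -0.002]
contact_force: [1.0, -1.1, -0.5]
opening: 0.3
time: 7.1
tcp_pos: [588.0, -60.6, 17.0]
ee_rot: [0.0, 0.722, 0.692, -0.002]
contact_force: [-1.1, -0.5, -0.0]
opening: 0.5
t 7.1 tcp [587.966 -60.591  16.999] yaw(tool y) -2.42 F [-1.135 -0.525 -0.001] open 0.5352953881726418
level fix rotvec tool (full-scale units) [-0.027  0.037 -0.   ] j [-0.326  0.629  0.486  1.923 -0.437  0.697  0.38 ]
to [585. -61.  20.] tool mm [-0.5 -3.  -3. ] units [-0.02 -0.1  -0.1 ]
```

```bash
for i in 1 2; do python3 -m creep '[0.08,0,0,0,0,0,0]';done; python3 - <<'E'
from workcell import *
import cv2
cv2.imwrite("pics/w3.png",snapshot("wrist")[:,:,::-1])
E
```

```text
time: 7.2
tcp_pos: [589.1, -59.4, 17.3]
ee_rot: [0.002, 0.722, 0.692, -0.002]
contact_force: [2.8, -6.3, -1.3]
opening: 0.6
time: 7.3
tcp_pos: [590.4, -58.9, 17.7]
ee_rot: [0.004, 0.722, 0.691, -0.002]
contact_force: [2.1, -5.1, -1.0]
opening: 0.5
```

View pics/w3.png

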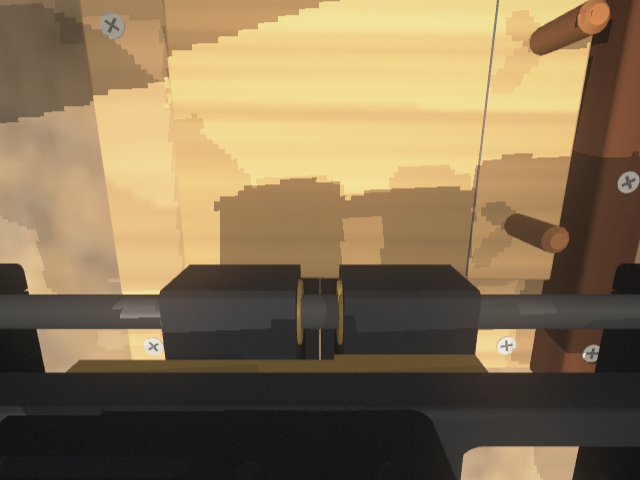

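```bash
for i in 1 2 3; do python3 -m creep '[0.12,-0.04,0,-0.03,0,0,0]';done; python3 st.py 585,-61,17; python3 - <<'E'
from workcell import *
import cv2
cv2.imwrite("pics/s3.png",cv2.resize(snapshot("scene")[190:290,255:395],None,fx=5,fy=5,interpolation=cv2.INTER_CUBIC)[:,:,::-1])
E
```

```text
time: 7.45
tcp_pos: [591.4, -58.5, 18.5]
ee_rot: [0.009, 0.723, 0.691, -0.001]
contact_force: [3.4, -8.2, -1.7]
opening: 0.4
time: 7.55
tcp_pos: [591.6, -58.4, 19.0]
ee_rot: [0.013, 0.724, 0.69, -0.0]
contact_force: [1.0, -7.1, -0.4]
opening: 0.4
time: 7.65
tcp_pos: [591.6, -58.5, 19.5]
ee_rot: [0.016, 0.725, 0.689, 0.0]
contact_force: [1.2, -6.9, -1.3]
opening: 0.5
t 7.65 tcp [591.562 -58.48   19.502] yaw(tool y) -2.87 F [ 1.237 -6.897 -1.331] open 0.4704065994461435
level fix rotvec tool (full-scale units) [0.277 0.255 0.   ] j [-0.351  0.622  0.5    1.935 -0.431  0.665  0.356]
to [585. -61.  17.] tool mm [-2.8 -6.5  2.4] units [-0.09 -0.22  0.08]
```

View pics/s3.png

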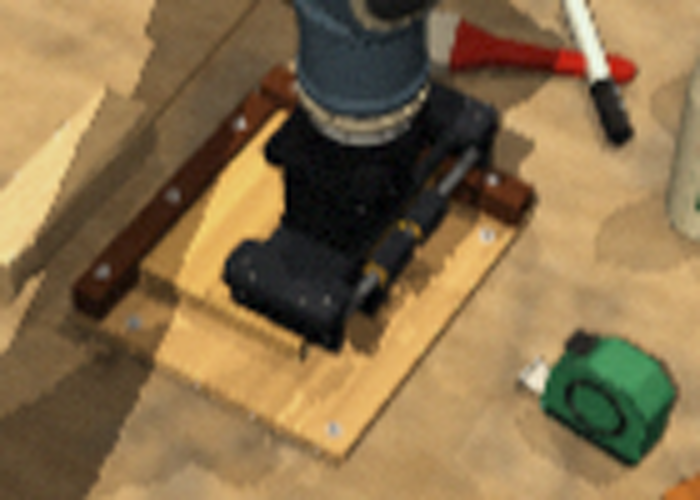

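```bash
python3 -m creep '[-0.5,0,0,0.28,0.25,0.1,0, -0.5,0,-0.5,0,0,0,0, -0.5,0,-1,0,0,0,0, 0,0,-1,0,0,0,0, 0,0,0,0,0,0,0]'; python3 st.py 485,-20,20; python3 - <<'E'
from workcell import *
import cv2
cv2.imwrite("pics/w4.png",snapshot("wrist")[:,:,::-1])
E
```

```text
time: 8.2
tcp_pos: [588.1, -105.2, 99.1]
ee_rot: [-0.001, 0.728, 0.685, -0.0]
contact_force: [0.0, 0.2, -0.1]
opening: 0.4
t 8.2 tcp [ 588.126 -105.193   99.089] yaw(tool y) -3.46 F [ 0.004  0.248 -0.119] open 0.37530942657075755
level fix rotvec tool (full-scale units) [-0.026 -0.016  0.   ] j [-0.303  0.526  0.559  1.865 -0.362  0.855  0.377]
to [485. -20.  20.] tool mm [  78.7 -107.9   79.4] units [ 2.62 -3.6   2.65]
```

View pics/w4.png

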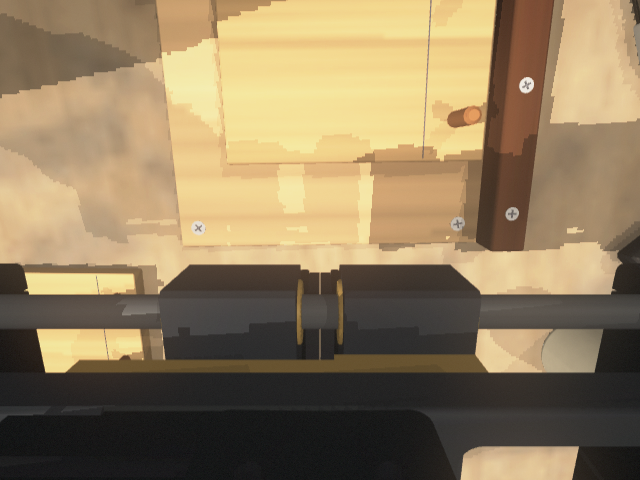

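```bash
python3 - <<'E'
from ray import *
for n,uv,z in (("board NR",(227,163),30),("board N up",(215,0),30),("board right edge far",(415,161),30),("dowelR tip",(471,115),58),("fence far inner end",(477,248),37),("fence inner top",(498,0),37),("base NR",(182,245),12),("base FR",(466,244),12)):print(n,ray("wrist",uv,z))
E
```

```text
board NR [532.3 -44.2  30. ]
board N up [536.5  45.5  30. ]
board right edge far [649.  -50.1  30. ]
dowelR tip [671.5 -26.8  58. ]
fence far inner end [ 686.9 -106.5   37. ]
fence inner top [692.   33.3  37. ]
base NR [488.7 -99.4  12. ]
base FR [ 689.7 -110.6   12. ]
```

```bash
python3 -m creep '[0.85,-0.82,0,0,0,-0.1,0, 0.85,-0.8,0,0,0,-0.1,0, 0.85,-0.8,0,0,0,0,0, 0.85,-0.6,0,0,0,0,0, 0,0,0,0,0,0,0]'; python3 st.py 495,5,19
```

```text
time: 8.75
tcp_pos: [494.8, 6.0, 95.6]
ee_rot: [-0.005, 0.722, 0.692, -0.003]
contact_force: [-0.6, 0.3, -0.3]
opening: 0.3
t 8.75 tcp [494.761   6.039  95.607] yaw(tool y) -2.38 F [-0.646  0.294 -0.265] open 0.2952202604999531
level fix rotvec tool (full-scale units) [-0.125 -0.025 -0.   ] j [-0.556  0.383  0.574  2.098 -0.306  0.752  0.171]
to [495.   5.  19.] tool mm [-1.2  1.1 76.6] units [-0.04  0.04  2.55]
```

```bash
python3 -m creep '[0,0,0.9,-0.1,0,0,0, 0,0,0.9,0,0,0,0, 0,0,0.5,0,0,0,0, 0,0,0,0,0,0,0]'; python3 st.py 495,5,19
```

```text
time: 9.15
tcp_pos: [493.7, 8.3, 24.0]
ee_rot: [-0.002, 0.72, 0.694, 0.0]
contact_force: [0.4, 0.1, -0.1]
opening: 0.1
t 9.15 tcp [493.652   8.28   24.011] yaw(tool y) -2.09 F [ 0.375  0.055 -0.125] open 0.14906187581228816
level fix rotvec tool (full-scale units) [-0.026 -0.04   0.   ] j [-0.48   0.499  0.483  2.146 -0.418  0.589  0.269]
to [495.   5.  19.] tool mm [-3.2  1.5  5. ] units [-0.11  0.05  0.17]
```

```bash
python3 -m creep '[0,0.2,0.18,-0.03,-0.04,0.05,0, 0,0.2,0,0,0,0,0, 0,0.2,0,0,0,0,0]';for i in 1 2 3 4;do python3 -m creep '[0,0.1,0,0,0,0,0]';done; python3 st.py 527,5,19
```

```text
time: 9.45
tcp_pos: [513.1, 6.8, 19.0]
ee_rot: [0.0, 0.722, 0.692, 0.0]
contact_force: [0.3, -0.7, -0.2]
opening: 0.4
time: 9.55
tcp_pos: [517.8, 6.6, 19.6]
ee_rot: [0.001, 0.722, 0.692, 0.001]
contact_force: [0.1, 0.6, -0.1]
opening: 0.5
time: 9.65
tcp_pos: [521.7, 6.4, 20.1]
ee_rot: [0.002, 0.722, 0.692, 0.001]
contact_force: [-0.6, -0.7, 0.0]
opening: 0.5
time: 9.75
tcp_pos: [525.4, 6.3, 20.5]
ee_rot: [0.002, 0.722, 0.692, 0.002]
contact_force: [-0.3, -0.1, -0.6]
opening: 0.4
time: 9.85
tcp_pos: [528.5, 6.2, 20.7]
ee_rot: [0.002, 0.722, 0.692, 0.002]
contact_force: [0.2, 0.5, -0.5]
opening: 0.3
t 9.85 tcp [528.482   6.209  20.684] yaw(tool y) -2.41 F [ 0.186  0.485 -0.526] open 0.25785900337385614
level fix rotvec tool (full-scale units) [ 0.055 -0.001  0.   ] j [-0.462  0.544  0.48   2.073 -0.427  0.614  0.27 ]
to [527.   5.  19.] tool mm [-1.3 -1.4  1.7] units [-0.04 -0.05  0.06]
```

```bash
for i in 1 2 3 4;do python3 -m creep '[0,0.07,0.02,0.02,0,0,0]'|grep -v ee_rot;done; python3 - <<'E'
from workcell import *
import cv2
cv2.imwrite("pics/w5.png",snapshot("wrist")[:,:,::-1])
E
```

```text
time: 9.95
tcp_pos: [530.3, 6.2, 20.2]
contact_force: [-1.2, -0.2, 2.0]
opening: 0.2
time: 10.05
tcp_pos: [532.0, 6.1, 19.5]
contact_force: [-1.7, -0.2, 0.5]
opening: 0.6
time: 10.15
tcp_pos: [533.3, 6.1, 18.7]
contact_force: [-4.1, -0.1, 3.3]
opening: 0.5
time: 10.25
tcp_pos: [533.3, 6.2, 17.7]
contact_force: [-7.4, -0.0, 6.0]
opening: 0.3
```

View pics/w5.png

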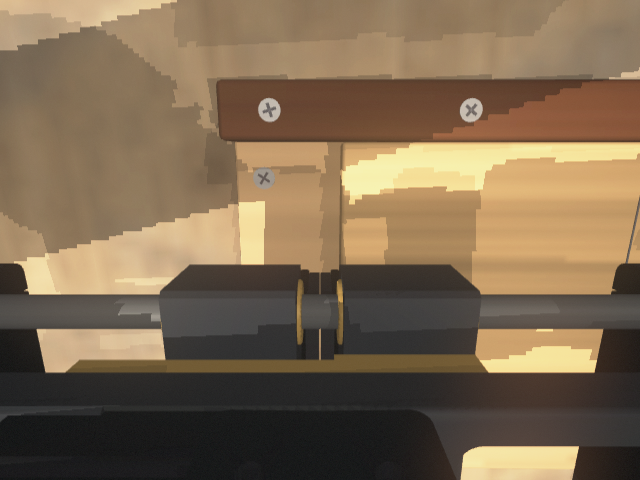

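```bash
for i in 1 2;do python3 -m creep '[0,0.12,-0.03,0.02,0,0,0]'|grep -v ee_rot;done; python3 st.py 500,5,25
```

```text
time: 10.4
tcp_pos: [533.2, 6.1, 17.6]
contact_force: [-8.7, -0.1, 4.7]
opening: 0.4
time: 10.5
tcp_pos: [533.1, 6.2, 17.7]
contact_force: [-7.2, 0.7, 4.9]
opening: 0.1
t 10.5 tcp [533.12    6.178  17.678] yaw(tool y) -2.38 F [-7.176  0.692  4.918] open 0.06284901804705942
level fix rotvec tool (full-scale units) [-0.368 -0.032  0.   ] j [-0.451  0.569  0.479  2.037 -0.423  0.665  0.268]
to [500.   5.  25.] tool mm [ -2.5 -33.3  -6.3] units [-0.08 -1.11 -0.21]
```

```bash
python3 -m creep '[0,-0.5,0,-0.3,0,0,0, 0,-0.6,-0.8,0,0,0,0, -0.8,0.2,-0.9,0,0,0,0, -0.9,0.8,-0.2,0,0,0,0, -0.9,0.8,0,0,0,0,0, -0.6,0.8,0,0,0,0,0, 0,0.5,0,0,0,0,0]'; python3 st.py 600,-90,19; python3 - <<'E'
from workcell import *
import cv2
cv2.imwrite("pics/w6.png",snapshot("wrist")[:,:,::-1])
E
```

```text
time: 11.2
tcp_pos: [592.9, -94.9, 76.6]
ee_rot: [-0.0, 0.72, 0.693, 0.001]
contact_force: [0.4, 0.1, -0.6]
opening: 0.4
t 11.2 tcp [592.914 -94.888  76.613] yaw(tool y) -2.19 F [ 0.422  0.099 -0.592] open 0.40539847834391407
level fix rotvec tool (full-scale units) [ 0.009 -0.012 -0.   ] j [-0.301  0.557  0.534  1.874 -0.381  0.812  0.395]
to [600. -90.  19.] tool mm [ 5.1  6.8 57.6] units [0.17 0.23 1.92]
```

View pics/w6.png

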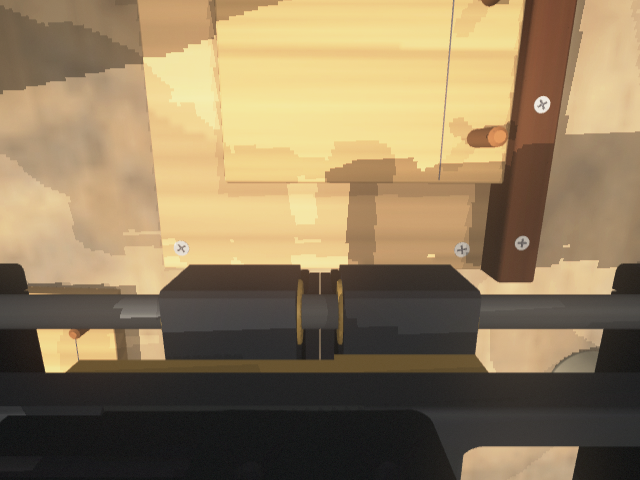

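```bash
python3 -m creep '[0,0.2,0.9,0,0,0,0, 0.2,0.05,0.9,0,0,0,0, 0.2,0,0.1,0,0,0,0, 0.2,0,0,0,0,0,0, 0.1,0,0,0,0,0,0]'; python3 st.py 600,-59,19;  for i in 1 2 3;do python3 -m creep '[0.1,0,0,0,0,0,0]'|grep -v ee_rot;done
```

```text
time: 11.75
tcp_pos: [607.5, -72.3, 19.6]
ee_rot: [0.004, 0.72, 0.694, 0.003]
contact_force: [1.1, 0.9, -0.1]
opening: 0.6
t 11.75 tcp [607.529 -72.326  19.636] yaw(tool y) -2.08 F [ 1.118  0.939 -0.136] open 0.6151808512775537
level fix rotvec tool (full-scale units) [0.116 0.001 0.   ] j [-0.298  0.645  0.482  1.88  -0.442  0.712  0.403]
to [600. -59.  19.] tool mm [13.  -8.   0.6] units [ 0.43 -0.27  0.02]
time: 11.85
tcp_pos: [608.1, -68.9, 20.7]
contact_force: [0.8, -0.0, 0.8]
opening: 0.1
time: 11.95
tcp_pos: [608.7, -65.4, 21.7]
contact_force: [0.0, 0.0, -1.1]
opening: 0.7
time: 12.05
tcp_pos: [609.2, -62.1, 22.6]
contact_force: [0.6, 0.6, 0.2]
opening: 0.6
```

```bash
python3 -m creep '[0.07,-0.03,0.1,0.1,0,0,0]'|grep -v ee_rot;  for i in 1 2 3 4;do python3 -m creep '[0.08,-0.02,0.02,0.02,0,0,0]'|grep -v ee_rot;done;python3 st.py 600,-59,19
```

```text
time: 12.15
tcp_pos: [608.9, -59.7, 20.4]
contact_force: [-0.4, -0.9, 0.5]
opening: 0.6
time: 12.25
tcp_pos: [608.6, -59.0, 20.1]
contact_force: [1.3, -7.0, -0.5]
opening: 0.5
time: 12.35
tcp_pos: [608.6, -59.0, 20.0]
contact_force: [0.4, -6.0, 4.3]
opening: 0.4
time: 12.45
tcp_pos: [608.5, -59.1, 20.0]
contact_force: [-1.1, -5.6, 3.5]
opening: 0.6
time: 12.55
tcp_pos: [608.5, -59.1, 20.0]
contact_force: [0.1, -5.3, 3.8]
opening: 0.4
t 12.55 tcp [608.529 -59.095  20.037] yaw(tool y) -2.35 F [ 0.129 -5.292  3.81 ] open 0.4062481667781045
level fix rotvec tool (full-scale units) [ 0.07   0.124 -0.   ] j [-0.333  0.648  0.494  1.879 -0.434  0.716  0.366]
to [600. -59.  19.] tool mm [-0.2 -8.5  1. ] units [-0.01 -0.28  0.03]
```

```bash
python3 -m creep '[-0.5,0,0,0.1,0.1,0,0, -0.3,0,-0.8,0,0,0,0, 0.5,-0.9,-0.8,0,0,0,0, 0.7,-0.9,0,0,0,0,0, 0.8,-0.9,0,0,0,0,0, 0.6,-0.9,0,0,0,0,0, 0.3,-0.3,0,0,0,0,0]'; python3 st.py 505,5,19; python3 - <<'E'
from workcell import *
import cv2
cv2.imwrite("pics/w7.png",snapshot("wrist")[:,:,::-1])
E
```

```text
time: 13.25
tcp_pos: [491.0, 13.8, 69.0]
ee_rot: [-0.004, 0.723, 0.691, -0.001]
contact_force: [0.9, 0.1, -0.3]
opening: 0.2
t 13.25 tcp [491.01   13.769  69.013] yaw(tool y) -2.58 F [ 0.893  0.051 -0.26 ] open 0.2068737942752639
level fix rotvec tool (full-scale units) [-0.074 -0.05  -0.   ] j [-0.554  0.422  0.556  2.127 -0.355  0.688  0.197]
to [505.   5.  19.] tool mm [-8.3 14.7 49.9] units [-0.28  0.49  1.66]
```

View pics/w7.png

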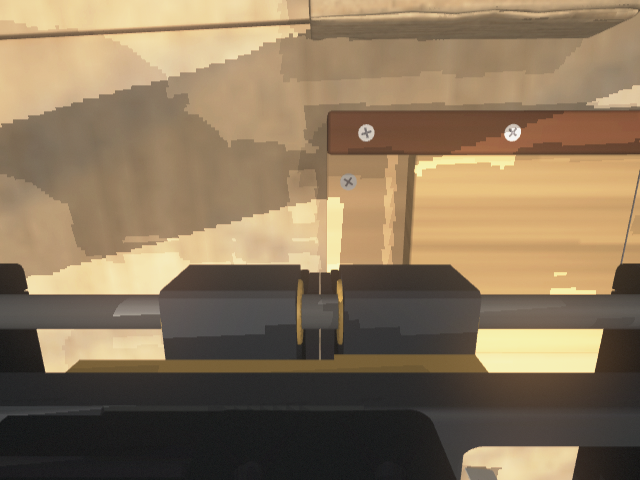

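```bash
python3 -m creep '[-0.2,0.2,0.8,-0.05,0,0,0, 0,0.25,0.8,0,0,0,0, 0,0.2,0,0,0,0,0, 0,0.2,0,0,0,0,0, 0,0.1,0,0,0,0,0]'; python3 st.py 530,5,19;  for i in 1 2;do python3 -m creep '[0,0.1,0,0,0,0,0]'|grep -v ee_rot;done
```

```text
time: 13.8
tcp_pos: [525.7, 8.8, 21.6]
ee_rot: [-0.001, 0.722, 0.692, 0.004]
contact_force: [-0.2, -0.0, 0.0]
opening: 0.8
t 13.8 tcp [525.738   8.799  21.63 ] yaw(tool y) -2.41 F [-0.19  -0.043  0.045] open 0.7582336873483178
level fix rotvec tool (full-scale units) [ 0.052 -0.079 -0.   ] j [-0.468  0.54   0.485  2.08  -0.44   0.616  0.28 ]
to [530.   5.  19.] tool mm [-3.6  4.4  2.6] units [-0.12  0.15  0.09]
time: 13.9
tcp_pos: [529.9, 8.3, 22.4]
contact_force: [0.2, 0.5, -0.5]
opening: 0.3
time: 14.0
tcp_pos: [533.6, 8.1, 23.1]
contact_force: [-0.1, 0.0, -0.4]
opening: 0.4
```

```bash
python3 -m creep '[0,0.04,0.12,0.03,0,0,0]'|grep -v ee_rot;  for i in 1 2 3;do python3 -m creep '[0,0.1,0,0.02,0,0,0]'|grep -v ee_rot;done;python3 st.py 530,5,19;
```

```text
time: 14.1
tcp_pos: [533.5, 8.2, 19.9]
contact_force: [-6.1, -0.2, 3.7]
opening: 0.1
time: 14.2
tcp_pos: [533.5, 8.2, 19.3]
contact_force: [-7.9, 0.1, 3.9]
opening: 0.5
time: 14.3
tcp_pos: [533.4, 8.3, 18.9]
contact_force: [-6.6, 1.4, 5.5]
opening: 0.6
time: 14.4
tcp_pos: [533.4, 8.3, 18.4]
contact_force: [-6.2, 1.5, 5.1]
opening: 0.4
t 14.4 tcp [533.385   8.34   18.385] yaw(tool y) -2.43 F [-6.171  1.504  5.059] open 0.37435900224977625
level fix rotvec tool (full-scale units) [-0.273 -0.119  0.   ] j [-0.455  0.565  0.483  2.043 -0.44   0.658  0.281]
to [530.   5.  19.] tool mm [-3.5 -3.3 -0.6] units [-0.12 -0.11 -0.02]
```

```bash
python3 -m creep '[0,-0.5,0,-0.25,-0.1,0,0, 0,-0.5,-0.8,0,0,0,0, 0,0,-1,0,0,0,0.8, 0,0,-1,0,0,0,0.8, -0.5,0,-1,0,0,0,0.8, -1,0.1,-0.5,0,0,0,0.8, -1,0.1,0,0,0,0,0.8, -1,0.1,0,0,0,0,0.8, -1,0.1,0,0,0,0,0.8, -1,0.1,0,0,0,0,0.8, -1,0.1,0,0,0,0,0.8, -1,0.1,0,0,0,0,0.8]'; python3 st.py 545,-337,150; python3 - <<'E'
from workcell import *
import cv2
cv2.imwrite("pics/s8f.png",snapshot("scene")[:,:,::-1]);cv2.imwrite("pics/w8.png",snapshot("wrist")[:,:,::-1])
cv2.imwrite("pics/t8f.png",snapshot("top")[:,:,::-1])
a=cv2.imread("pics/s8f.png")[198:282,265:365];cv2.imwrite("pics/s8.png",cv2.resize(a,None,fx=7,fy=7,interpolation=cv2.INTER_CUBIC))
a=cv2.imread("pics/t8f.png")[182:270,280:360];cv2.imwrite("pics/t8.png",cv2.resize(a,None,fx=6.5,fy=6.5,interpolation=cv2.INTER_CUBIC))
E
```

```text
time: 15.6
tcp_pos: [522.7, -218.6, 155.0]
ee_rot: [0.005, 0.717, 0.697, 0.007]
contact_force: [-0.1, 0.2, -0.2]
opening: 67.4
t 15.6 tcp [ 522.738 -218.619  154.964] yaw(tool y) -1.7 F [-0.057  0.225 -0.232] open 67.3520563763793
level fix rotvec tool (full-scale units) [ 0.195 -0.022 -0.   ] j [-0.183  0.41   0.662  1.908 -0.325  0.914  0.607]
to [ 545. -337.  150.] tool mm [-117.7   25.7    5.2] units [-3.92  0.86  0.17]
```

View pics/s8.png

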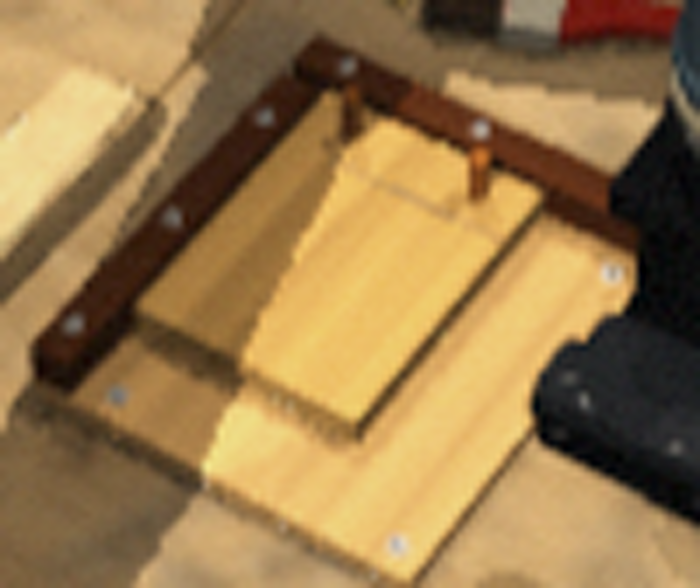

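View pics/w8.png

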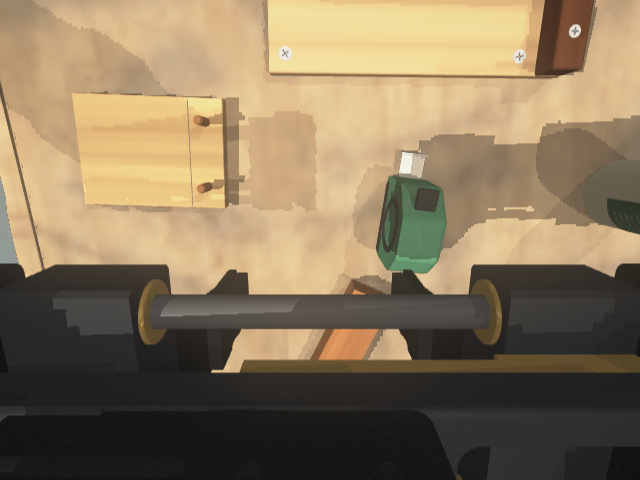

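View pics/t8.png

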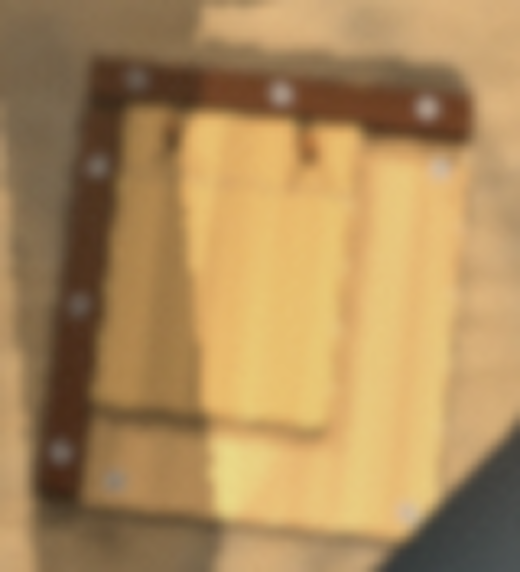

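```bash
python3 -m creep '[-0.6,0,0,0.2,0,1,0.8, -0.6,0,0,0,0,1,0.8, -0.6,0,0,0,0,1,0.8, -0.6,0,0,0,0,1,0.8, -0.6,0,0,0,0,1,0.8, 0,0,0,0,0,0.1,0.8]'; python3 st.py 503,-417,150
```

```text
time: 16.35
tcp_pos: [506.9, -300.5, 153.6]
ee_rot: [-0.003, 0.856, 0.517, 0.002]
contact_force: [-0.7, -0.1, 0.3]
opening: 69.8
t 16.35 tcp [ 506.887 -300.487  153.605] yaw(tool y) -27.73 F [-0.651 -0.06   0.299] open 69.78661294112719
level fix rotvec tool (full-scale units) [-0.023 -0.077  0.   ] j [-0.1    0.489  0.774  1.848 -0.416  0.975  0.373]
to [ 503. -417.  150.] tool mm [-105.    50.8    2.8] units [-3.5   1.69  0.09]
```

```bash
python3 -m creep '[-0.87,0.42,0,0,-0.07,0,0.8, -0.87,0.42,0,0,0,0,0.8, -0.87,0.42,0,0,0,0,0.8, -0.87,0.42,0,0,0,0,0.8, 0,0,0,0,0,0,0.8, 0,0,0,0,0,0,0.8]'; python3 - <<'E'
from workcell import *
import cv2,pickle
s=state();c=get_calibration("wrist");im=snapshot("wrist");pickle.dump((s,c),open("w9.pkl","wb"));cv2.imwrite("pics/w9.png",im[:,:,::-1])
E
python3 st.py 545,-337,150
```

```text
time: 16.95
tcp_pos: [512.3, -405.3, 150.5]
ee_rot: [-0.005, 0.849, 0.528, 0.004]
contact_force: [0.4, 1.1, -0.3]
opening: 69.7
t 17.0 tcp [ 512.154 -405.282  150.599] yaw(tool y) -26.2 F [-0.058 -0.269  0.659] open 69.45723658175746
level fix rotvec tool (full-scale units) [-0.047 -0.121 -0.   ] j [ 0.112  0.592  0.735  1.691 -0.458  1.045  0.545]
to [ 545. -337.  150.] tool mm [75.8 -0.7  1.4] units [ 2.53 -0.02  0.05]
```

View pics/w9.png

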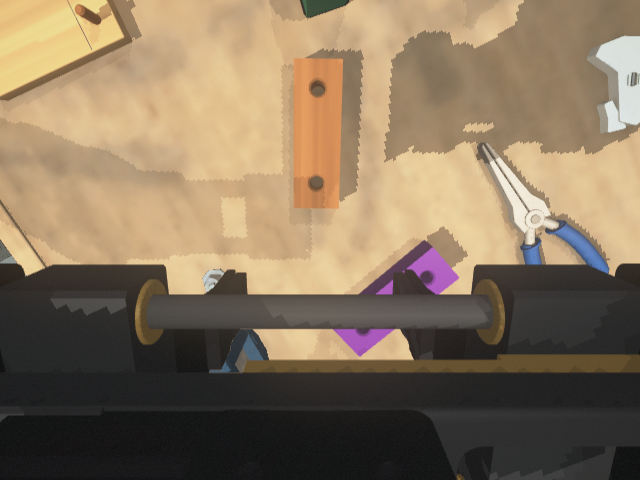

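```bash
python3 - <<'E'
import pickle,numpy as np
from fit import *
s,c=pickle.load(open("w9.pkl","rb"))
C=[(-18,55,26),(18,55,26),(18,-55,26),(-18,-55,26),(0,35,26),(0,-35,26)]
p,r,T=fit([(c,C,[(294,58),(343,59),(340,208),(294,207),(317,87),(316,182.5)])],[545,-337,-.48])
print(p,np.degrees(p[2]),r.round(1).tolist())
E
python3 st.py 545,-337,60
```

```text
[ 5.43968481e+02 -3.35614267e+02 -4.70960324e-01] -26.984038860103603 [[-0.4, -0.3], [-0.1, -0.6], [-1.1, 0.0], [-0.0, 0.4], [0.9, 0.4], [0.8, 0.0]]
t 17.0 tcp [ 512.154 -405.282  150.599] yaw(tool y) -26.2 F [-0.058 -0.269  0.659] open 69.45723658175746
level fix rotvec tool (full-scale units) [-0.047 -0.121 -0.   ] j [ 0.112  0.592  0.735  1.691 -0.458  1.045  0.545]
to [ 545. -337.   60.] tool mm [74.8 -0.3 91.4] units [ 2.49 -0.01  3.05]
```

```bash
python3 -c "
import workcell;print([n for n in dir(workcell) if 'hold' in n.lower()], getattr(workcell,'hold_point_z',None))"; python3 -m creep '[0.83,0,0.4,-0.05,-0.1,0.16,0.8, 0.83,0,0.8,0,0,0,0.8, 0.83,0,0.8,0,0,0,0.8, 0,0,0.5,0,0,0,0.8, 0,0,0,0,0,0,0.8]'; python3 st.py 544,-335.7,6
```

```text
['hold_point_z'] 18.700000000000003
time: 17.5
tcp_pos: [550.5, -326.8, 74.5]
ee_rot: [-0.001, 0.85, 0.527, 0.004]
contact_force: [0.2, -0.7, -1.3]
opening: 69.5
t 17.5 tcp [ 550.543 -326.781   74.53 ] yaw(tool y) -26.33 F [ 0.158 -0.708 -1.266] open 69.50715850685695
level fix rotvec tool (full-scale units) [ 0.021 -0.081 -0.   ] j [ 0.005  0.655  0.681  1.784 -0.526  0.891  0.466]
to [ 544.  -335.7    6. ] tool mm [-11.4  -2.   68.4] units [-0.38 -0.07  2.28]
```

```bash
python3 -m creep '[-0.38,-0.07,0.6,0,-0.08,0.12,0.8, 0,0,0.6,0,0,0,0.8, 0,0,0.4,0,0,0,0.8, 0,0,0,0,0,0,0.8]'; python3 st.py 544,-335.7,4; python3 - <<'E'
from workcell import *
import cv2
cv2.imwrite("pics/w10.png",snapshot("wrist")[:,:,::-1])
E
```

```text
time: 17.9
tcp_pos: [545.5, -335.5, 26.8]
ee_rot: [0.002, 0.852, 0.524, 0.002]
contact_force: [-0.1, -0.6, -0.1]
opening: 69.6
t 17.9 tcp [ 545.549 -335.488   26.779] yaw(tool y) -26.79 F [-0.125 -0.614 -0.125] open 69.60287211341024
level fix rotvec tool (full-scale units) [ 0.063 -0.015  0.   ] j [ 0.046  0.713  0.639  1.809 -0.574  0.807  0.509]
to [ 544.  -335.7    4. ] tool mm [-0.9 -1.4 22.8] units [-0.03 -0.05  0.76]
```

View pics/w10.png

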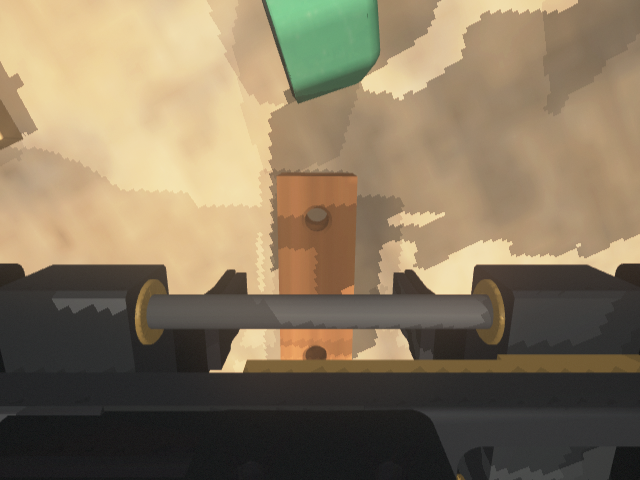

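```bash
python3 -m creep '[-0.02,-0.04,0.5,0.06,0,0,0.8, 0,0,0.25,0,0,0,0.8, 0,0,0,0,0,0,0.8]'; python3 st.py 544,-335.7,4
```

```text
time: 18.25
tcp_pos: [546.0, -336.8, 4.9]
ee_rot: [0.002, 0.852, 0.524, 0.002]
contact_force: [0.4, 0.3, -1.4]
opening: 69.3
t 18.25 tcp [ 546.035 -336.777    4.925] yaw(tool y) -26.79 F [ 0.387  0.258 -1.421] open 69.34220871403939
level fix rotvec tool (full-scale units) [ 0.052 -0.016  0.   ] j [ 0.063  0.743  0.617  1.812 -0.596  0.776  0.526]
to [ 544.  -335.7    4. ] tool mm [ 0.  -2.3  0.9] units [ 0.   -0.08  0.03]
```

```bash
python3 -m creep '[0,-0.07,0,0.04,0,0,0.3, 0,0,0,0,0,0,0.3, 0,0,0,0,0,0,0.3, 0,0,0,0,0,0,0.3, 0,0,0,0,0,0,0.3, 0,0,0,0,0,0,0.3]' 30; python3 st.py 544,-335.7,4
```

```text
time: 18.85
tcp_pos: [544.6, -336.1, 5.8]
ee_rot: [0.001, 0.852, 0.524, 0.001]
contact_force: [0.3, 0.8, -0.7]
opening: 35.8
t 18.85 tcp [ 544.56  -336.144    5.846] yaw(tool y) -26.78 F [ 0.27   0.811 -0.665] open 35.848227601050404
level fix rotvec tool (full-scale units) [ 0.026 -0.017 -0.   ] j [ 0.062  0.741  0.619  1.814 -0.594  0.778  0.526]
to [ 544.  -335.7    4. ] tool mm [ 0.1 -0.7  1.8] units [ 0.   -0.02  0.06]
```

```bash
python3 -m creep '[0,0,-0.3,0,0,0,0, 0,0,-0.6,0,0,0,0, 0,0,-0.9,0,0,0,0, 0,0,-0.9,0,0,0,0, 0,0,-0.9,0,0,0,0, 0,0,-0.9,0,0,0,0, 0,0,-0.5,0,0,0,0, 0,0,0,0,0,0,0]' 30; python3 st.py 683,-85,160; python3 - <<'E'
from workcell import *
import cv2
cv2.imwrite("pics/s11.png",cv2.resize(snapshot("scene")[160:360,260:520],None,fx=3,fy=3)[:,:,::-1])
E
```

```text
time: 19.65
tcp_pos: [543.8, -337.4, 169.5]
ee_rot: [0.002, 0.852, 0.523, 0.002]
contact_force: [0.9, 0.6, -1.0]
opening: 35.5
t 19.65 tcp [ 543.797 -337.448  169.491] yaw(tool y) -26.9 F [ 0.877  0.634 -0.97 ] open 35.49931547404206
level fix rotvec tool (full-scale units) [ 0.072 -0.018 -0.   ] j [-0.039  0.549  0.765  1.717 -0.434  1.046  0.404]
to [683. -85. 160.] tool mm [288.1   9.8  10. ] units [9.6  0.33 0.33]
```

View pics/s11.png

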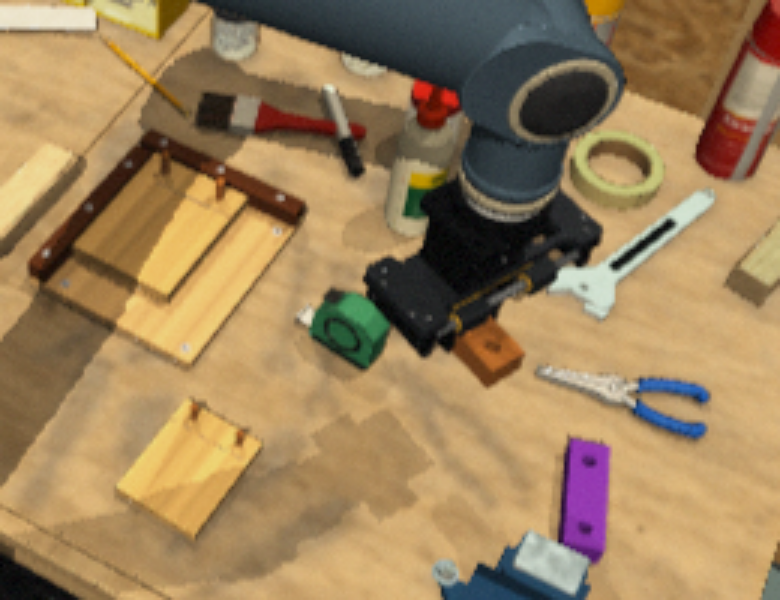

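```bash
python3 -m creep '[0.4,0,0,0.07,0,0,0, 0.8,0,0,0,0,0,0, 0.8,0,0,0,0,0,0, 0.8,0,0,0,0,0,0, 0.8,0,0,0,0,0,0, 0.8,0,0,0,0,0,0, 0.8,0,0,0,0,0,0, 0.8,0,0,0,0,0,0, 0.8,0,0,0,0,0,0, 0.4,0,0,0,0,0,0, 0,0,0,0,0,-0.6,0, 0,0,0,0,0,-0.8,0, 0,0,0,0,0,-0.8,0, 0,0,0,0,0,-0.8,0, 0,0,0,0,0,-0.8,0, 0,0,0,0,0,-0.6,0, 0,0,0,0,0,-0.3,0, 0,0,0,0,0,0,0]' 30; python3 st.py 683,-85,150
```

```text
time: 21.5
tcp_pos: [634.1, -118.5, 140.1]
ee_rot: [-0.023, 0.72, 0.693, -0.014]
contact_force: [0.3, 0.0, -0.5]
opening: 35.9
t 21.5 tcp [ 634.076 -118.501  140.092] yaw(tool y) -2.13 F [ 0.266  0.012 -0.515] open 35.898661077014346
level fix rotvec tool (full-scale units) [-0.597 -0.142  0.   ] j [-0.301  0.586  0.624  1.679 -0.381  1.058  0.414]
to [683. -85. 150.] tool mm [ 35.5  47.1 -11.9] units [ 1.18  1.57 -0.4 ]
```

```bash
python3 -m creep '[0.1,0.3,-0.3,-0.3,-0.07,0,0, 0.3,0.5,-0.2,-0.3,-0.07,0.03,0, 0.3,0.5,0,0,0,0,0, 0.3,0.3,0,0,0,0,0, 0,0,0,0,0,0,0, 0,0,0,0,0,0,0]' 30; python3 st.py 683,-85,150;  python3 - <<'E'
from workcell import *
import cv2,pickle
s=state();c=get_calibration("wrist");im=snapshot("wrist");pickle.dump((s,c),open("w12.pkl","wb"));cv2.imwrite("pics/w12.png",im[:,:,::-1])
E
```

```text
time: 22.1
tcp_pos: [689.1, -86.4, 156.4]
ee_rot: [0.003, 0.722, 0.692, 0.003]
contact_force: [-0.4, -0.3, -0.6]
opening: 35.9
t 22.1 tcp [689.096 -86.387 156.371] yaw(tool y) -2.37 F [-0.441 -0.289 -0.569] open 35.920180461741055
level fix rotvec tool (full-scale units) [0.095 0.009 0.   ] j [-0.343  0.615  0.624  1.586 -0.397  1.061  0.346]
to [683. -85. 150.] tool mm [ 1.1 -6.2  6.3] units [ 0.04 -0.21  0.21]
```

View pics/w12.png

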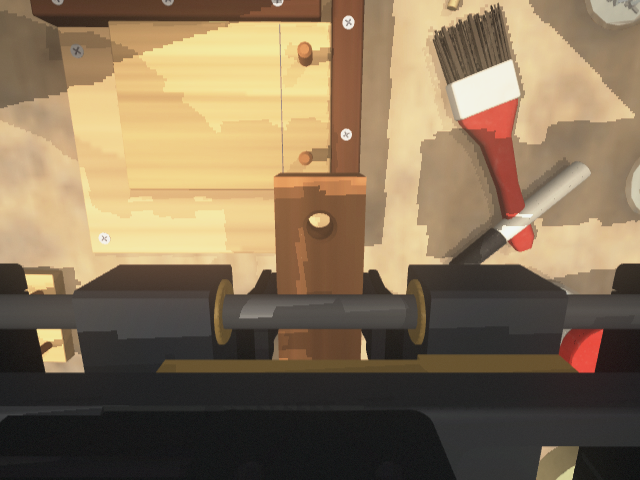

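```bash
python3 - <<'E'
import cv2
a=cv2.imread("pics/w12.png")
cv2.imwrite("pics/e1.png",cv2.resize(a[0:260,240:390],None,fx=2.3*1,fy=2.3,interpolation=cv2.INTER_CUBIC))
cv2.imwrite("pics/e2.png",cv2.resize(a[0:200,50:350],None,fx=2.6,fy=2.6,interpolation=cv2.INTER_CUBIC))
E
```

```text
(no output)
```

View pics/e1.png

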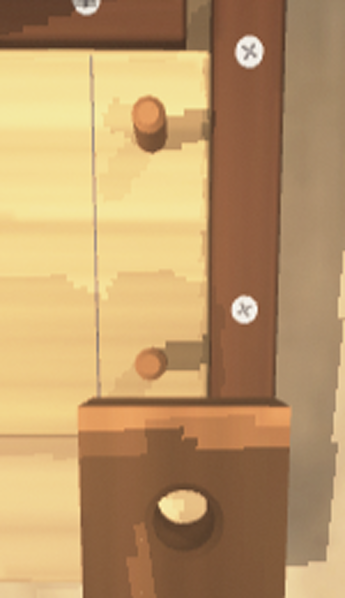

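View pics/e2.png

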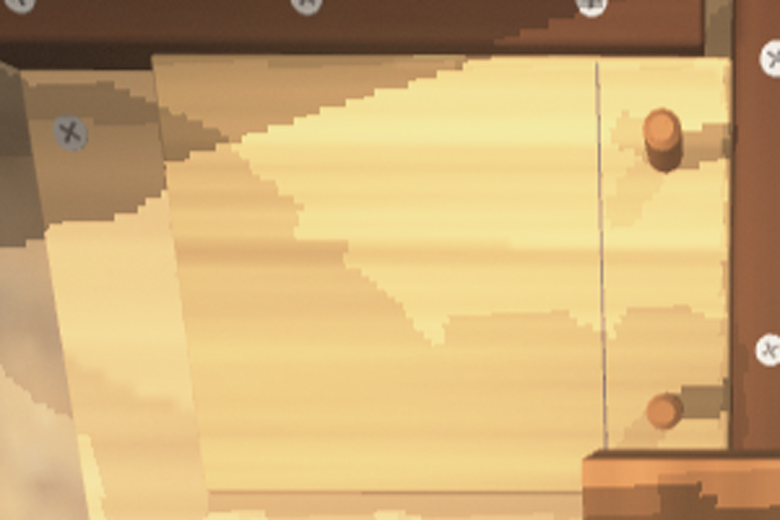

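```bash
python3 - <<'E'
import pickle,numpy as np
from fit import *
from scipy.spatial.transform import Rotation as R
np.set_printoptions(suppress=True,precision=2)
s,c=pickle.load(open("w12.pkl","rb"))
def ray(uv,z):
    E=c["extrinsics"];d=E[:3,:3]@np.array([(uv[0]-c["cx"])/c["fx"],(uv[1]-c["cy"])/c["fy"],1]);o=E[:3,3]
    return o+d*(z-o[2])/d[2]
dl,dr=ray((304.5,49.4),58),ray((305.6,158),58)
print("dl",dl,"dr",dr,"dist",np.linalg.norm(dl-dr),"yaw",np.degrees(np.arctan2(-(dl-dr)[0],(dl-dr)[1])),"mid",(dl+dr)/2)
B=[(61,35,58),(61,-35,58),(-80,60,30),(-80,-60,30),(80,60,30)]
p,r,T=fit([(c,B,[(304.5,49.4),(305.6,158),(108.5,21.5),(130.4,188.8),(331.2,22.3)])],[620,8,-.04])
print("board",p,np.degrees(p[2]),r.round(1).tolist(),"mid",T(p,[(61,0,58)]))
t=s["tcp_pos"];q=s["ee_rot"];M=R.from_quat([q[1],q[2],q[3],q[0]]).as_matrix();z=t[2]
h=ray((320,225),z+21);print("tcp",t,"hole",h,"in tool",M.T@(h-t))
for uv,zz in (((274.3,175.2),z-5),((366,176.5),z-5),((275,187),z+21),((365.5,189.5),z+21)):
    print(M.T@(ray(uv,zz)-t))
E
```

```text
dl [685.23  43.01  58.  ] dr [682.43 -26.48  58.  ] dist 69.54907492340118 yaw -2.309624601745571 mid [683.83   8.26  58.  ]
board [623.1   10.48  -0.04] -2.2924472474108213 [[0.3, -0.0], [0.3, 0.6], [-1.0, -0.4], [-1.1, 1.5], [1.0, -0.9]] mid [[684.05   8.04  58.  ]]
tcp [689.1  -86.39 156.37] hole [690.45 -50.07 177.37] in tool [ 36.33   0.03 -21.03]
[ 54.17 -20.8    4.79]
[53.55 21.12  5.14]
[ 51.43 -17.46 -21.18]
[ 50.43  17.78 -20.89]
```

```bash
python3 -m creep '[0.3,-0.05,0,0.09,0,0,0, 0.6,-0.05,0,0,0,0,0, 0.7,-0.05,0.3,0,0,0,0, 0.7,0,0.4,0,0,0,0, 0.5,0,0.4,0,0,0,0, 0.2,0,0.3,0,0,0,0, 0,0,0,0,0,0,0, 0,0,0,0,0,0,0]' 30; python3 st.py 683.9,7.8,95
```

```text
time: 22.95
tcp_pos: [685.5, 14.9, 108.3]
ee_rot: [-0.002, 0.721, 0.693, -0.001]
contact_force: [-0.7, -0.9, -1.9]
opening: 35.5
t 22.95 tcp [685.481  14.876 108.309] yaw(tool y) -2.22 F [-0.668 -0.913 -1.85 ] open 35.46307370699277
level fix rotvec tool (full-scale units) [-0.057 -0.011  0.   ] j [-0.474  0.656  0.595  1.636 -0.423  0.987  0.225]
to [683.9   7.8  95. ] tool mm [-7.1 -1.2 13.3] units [-0.24 -0.04  0.44]
```

```bash
python3 -m creep '[-0.15,-0.03,0.2,-0.05,0,0.02,0, -0.1,0,0.2,0,0,0,0, 0,0,0,0,0,0,0, 0,0,0,0,0,0,0]' 30; python3 st.py 683.9,7.8,76;python3 - <<'E'
from workcell import *
import cv2
cv2.imwrite("pics/s13f.png",snapshot("scene")[:,:,::-1]);cv2.imwrite("pics/w13.png",snapshot("wrist")[:,:,::-1])
a=cv2.imread("pics/s13f.png")[180:282,265:385];cv2.imwrite("pics/s13.png",cv2.resize(a,None,fx=6,fy=6,interpolation=cv2.INTER_CUBIC))
E
```

```text
time: 23.35
tcp_pos: [684.5, 2.1, 96.3]
ee_rot: [0.001, 0.723, 0.691, 0.0]
contact_force: [0.3, 0.2, -0.9]
opening: 35.8
t 23.35 tcp [684.51    2.124  96.285] yaw(tool y) -2.65 F [ 0.346  0.186 -0.932] open 35.77695223530398
level fix rotvec tool (full-scale units) [ 0.018  0.015 -0.   ] j [-0.456  0.665  0.591  1.652 -0.432  0.957  0.243]
to [683.9   7.8  76. ] tool mm [ 5.7 -0.9 20.3] units [ 0.19 -0.03  0.68]
```

View pics/s13.png

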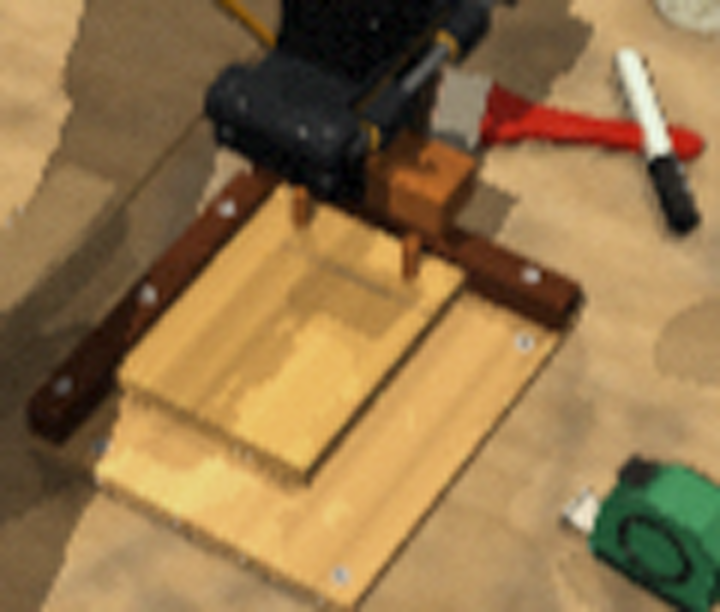

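View pics/w13.png

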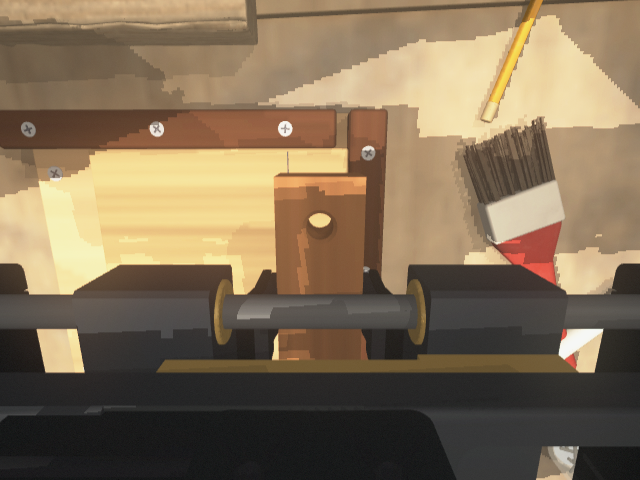

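```bash
python3 -m creep '[0.1,-0.02,0.15,0.02,0.01,-0.04,0, 0,0,0,0,0,0,0, 0,0,0,0,0,0,0, 0,0,0,0,0,0,0]' 30; python3 st.py 683.9,7.8,75
```

```text
time: 23.85
tcp_pos: [684.5, 6.2, 92.0]
ee_rot: [0.0, 0.722, 0.692, 0.0]
contact_force: [-0.9, 0.5, -0.7]
opening: 36.2
t 23.85 tcp [684.49    6.186  92.007] yaw(tool y) -2.37 F [-0.898  0.507 -0.745] open 36.18106566459978
level fix rotvec tool (full-scale units) [ 0.008 -0.004 -0.   ] j [-0.458  0.669  0.586  1.654 -0.436  0.951  0.245]
to [683.9   7.8  75. ] tool mm [ 1.6 -0.7 17. ] units [ 0.05 -0.02  0.57]
```

```bash
python3 -m creep '[0.03,-0.02,0.15,0,0,0,0, 0,0,0,0,0,0,0, 0.02,0,0.15,0,0,0,0, 0,0,0,0,0,0,0, 0,0,0.15,0,0,0,0, 0,0,0,0,0,0,0,0,0,0,0,0,0,0]' 30; python3 st.py 683.9,7.8,75
```

```text
time: 24.55
tcp_pos: [683.9, 8.1, 77.2]
ee_rot: [0.0, 0.721, 0.692, 0.0]
contact_force: [-0.7, -0.1, -0.8]
opening: 35.4
t 24.55 tcp [683.877   8.133  77.155] yaw(tool y) -2.34 F [-0.725 -0.122 -0.816] open 35.384578983076004
level fix rotvec tool (full-scale units) [ 0.006 -0.003 -0.   ] j [-0.455  0.685  0.577  1.665 -0.446  0.926  0.251]
to [683.9   7.8  75. ] tool mm [-0.3  0.   2.2] units [-0.01  0.    0.07]
```

```bash
python3 -m creep '[0,0,0.08,0,0,0,0, 0,0,0,0,0,0,0, 0,0,0,0,0,0,0]' 30; python3 st.py 683.9,7.8,75;python3 - <<'E'
from workcell import *
import cv2
cv2.imwrite("pics/s14f.png",snapshot("scene")[:,:,::-1]);cv2.imwrite("pics/w14.png",snapshot("wrist")[:,:,::-1])
a=cv2.imread("pics/s14f.png")[180:282,265:385];cv2.imwrite("pics/s14.png",cv2.resize(a,None,fx=6,fy=6,interpolation=cv2.INTER_CUBIC))
a=cv2.imread("pics/w14.png")[90:280,240:420];cv2.imwrite("pics/w14c.png",cv2.resize(a,None,fx=3,fy=3,interpolation=cv2.INTER_CUBIC))
E
```

```text
time: 24.85
tcp_pos: [683.9, 8.0, 74.6]
ee_rot: [0.0, 0.722, 0.692, 0.0]
contact_force: [-0.4, -0.3, -1.0]
opening: 35.7
t 24.85 tcp [683.949   7.983  74.606] yaw(tool y) -2.36 F [-0.431 -0.298 -0.995] open 35.69107107712169
level fix rotvec tool (full-scale units) [ 0.008 -0.002 -0.   ] j [-0.453  0.688  0.575  1.666 -0.448  0.922  0.253]
to [683.9   7.8  75. ] tool mm [-0.2 -0.  -0.4] units [-0.01 -0.   -0.01]
```

View pics/s14.png

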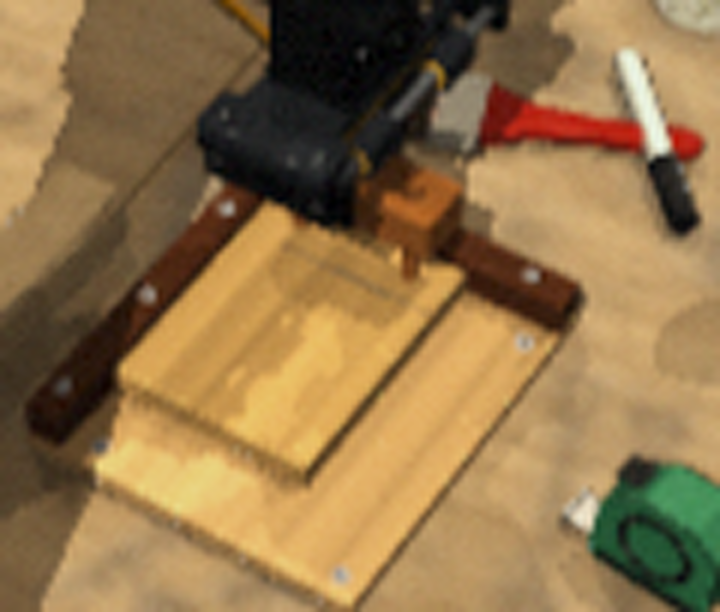

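View pics/w14c.png

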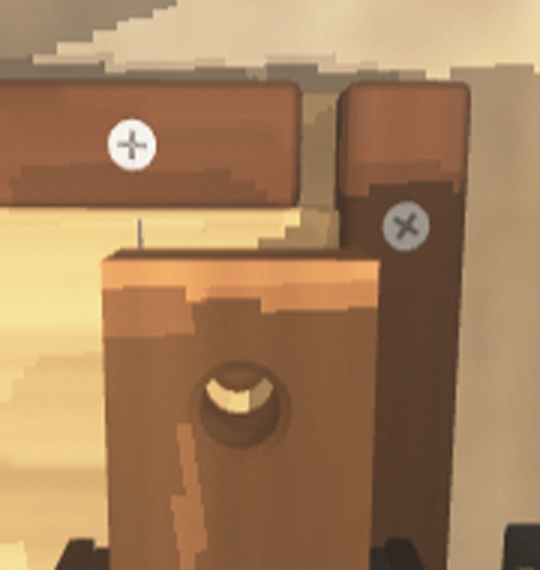

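```bash
python3 - <<'E'
import cv2
a=cv2.imread("pics/s14f.png")[195:232,315:350];cv2.imwrite("pics/s14z.png",cv2.resize(a,None,fx=16,fy=16,interpolation=cv2.INTER_CUBIC))
E
```

```text
(no output)
```

View pics/s14z.png

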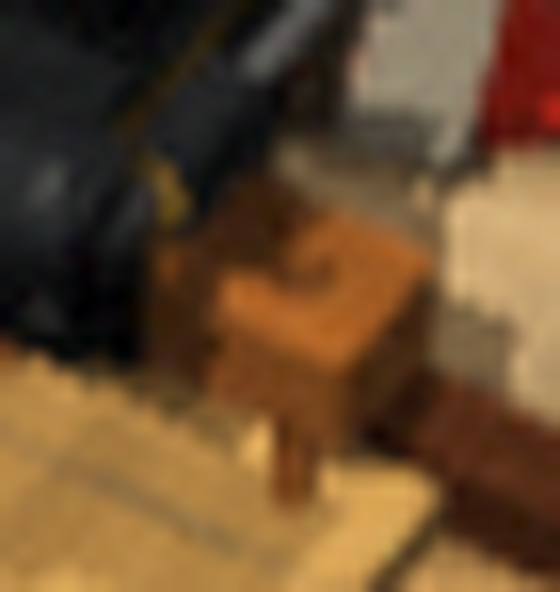

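```bash
python3 - <<'E'
from workcell import *
from fit import *
np.set_printoptions(suppress=True,precision=2)
S=get_calibration("scene")
B=[(61,35,58),(61,-35,58),(-80,60,30),(-80,-60,30),(80,-60,30)]
X=np.array([(352,88),(481,148),(138,312),(357,430),(545,190)])/7+(265,198)
p,r,T=fit([(S,B,X)],[620,8,-.04]);print("board",p,r.round(1).tolist(),"mid",T(p,[(61,0,58)]),"dowelR",T(p,[(61,-35,58)]))
u=69.6
C=[(0,-35,u+26),(-18,-55,u+26),(18,-55,u+26),(-18,-55,u)]
Y=np.array([(334.7,211.75),(336.2,217.6),(342,211.4),(336.6,223.1)])
f=lambda q:(proj(S,T([q[0],q[1],-.041],C))-Y).ravel()
o=least_squares(f,[684,8]);print("cleat",o.x,f(o.x).round(1))
E
```

```text
board [625.59   7.5   -0.03] [[-0.2, 0.8], [-0.1, 0.8], [-0.5, -0.5], [0.7, -1.1], [0.1, 0.1]] mid [[686.57   5.8   58.  ]] dowelR [[685.59 -29.19  58.  ]]
cleat [687.41   6.02] [-0.6 -0.   0.4  0.3  0.6 -0.6 -0.4  0.4]
```

```bash
python3 -m creep '[0,0,0,0,0,0,0, 0,0,0,0,0,0,0, 0,0,0,0,0,0,0]' 30; python3 st.py 683.9,7.8,75; python3 -c "
from workcell import *
print(job_done())"
```

```text
time: 25.25
tcp_pos: [684.1, 8.1, 74.8]
ee_rot: [0.0, 0.721, 0.692, 0.0]
contact_force: [0.7, 0.0, -0.6]
opening: 35.8
t 25.25 tcp [684.061   8.071  74.846] yaw(tool y) -2.35 F [ 0.674  0.048 -0.605] open 35.838698439235735
level fix rotvec tool (full-scale units) [ 0.012 -0.004  0.   ] j [-0.453  0.687  0.575  1.666 -0.448  0.922  0.253]
to [683.9   7.8  75. ] tool mm [-0.3 -0.1 -0.2] units [-0.01 -0.   -0.01]
the job is handed in; nothing more can be done
None
```

The board is seated in the fence corner and the cleat is held level above the two dowels. I handed the job in at 25.3 s; `job_done()` gives no verdict.

- **Board:** I pushed it against the left fence, then the far fence, then repeated both. Each repeat stopped where the first push had, at about 6–8 N, and the later pictures show it flush on both sides.
- **Cleat:** I took the orange-brown drilled bar to the right of the assembly board, not the purple look-alike, and gripped it with 30 N. I carried it at about 160 mm and lowered it onto the spot.
- **Last checks:**
  - The underside is about 12 mm above the dowel tips, and the tilt is under 0.1°.
  - In the scene camera, the cleat centre and the midpoint between the dowels agree to about 1 mm.
  - The wrist camera and the touch position gave the same dowel position within about 1 mm of each other. The scene camera puts it about 3 mm away from theirs, so I relied on the comparison within one picture.
  - The force reading at the end was at noise level, about 1 N.
- **Bystanders:** I saw nothing disturbed in the pictures, but I did not measure them again at the end.

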